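# Pack the crystal in its clamshell case and clamp it shut

### The job

Pack the long crystal point that lies on the desk: lay it on its side in the cork cradle of the open grey case, its tip between the narrow cheeks and its flat butt at the wide ones. Then bring the upper half of the case over and lower it under control (do not let it drop), swing the clamp's bail and lever up in front of the steel tab on the upper half and throw the lever over onto the case until the two halves sit edge to edge and the lever lies locked flat, without forcing it. Do not knock over or push away the loose things around the work, and leave everything released.

Things in the scene. Friction and masses are not known exactly. Their poses are not given: they have to be found in the camera images.
- crystal: The crystal to pack: a pale clear-white six-sided point 140 mm long, 0.31 kg, lying on a side face (40 mm wide, 34 high, widest edges 16 mm up). Origin on its axis at the flat butt; z runs along it to the tip. The shaft tapers little for 95 mm, then comes to the point. Balance point 62 mm from the butt.
- crystal_tip (a point): the tip of that crystal, 140 mm from the butt
- case: Lower half of a grey hard-plastic clamshell case, fixed on the desk, open like a book: 192 mm (x) by 126 mm (y), rim 36 mm high, walls 6 mm, floor at 7 mm. Origin on the desk under its centre, z up. The halves are hinged along the +y side; the clamp is in the middle of the -y side. A cork cradle is inside. A small carrying handle is on the -x end.
- cradle (a point): Middle of the case, 14 mm above the desk, level with the plinth the crystal lies on; axes as the case's. Packed, the crystal lies along x, butt at x -70 mm, tip at +70, axis on y 0 and 17 mm above this point. Wide cheeks at x -66 to -48, 46 mm apart, leaning apart upwards; narrow ones at 46 to 58, 35 mm apart; 26 mm high; end stops at -74 and +74. Finger room of 36 mm beside it from x -45 to 40.
- lid_hinge (a point): a point in the middle of the hinge line of the two halves, on the case (66 mm to +y of the case's origin, 36.5 mm up); the line runs along the case's x axis
- lid_tab (a point): Middle of the outer part of the steel keeper tab on the upper half: 24 mm wide (along the case's x), 8 mm thick, sticking out 26 mm from the middle of its clamp-side wall. It lies 146 mm from the hinge line along the upper half and 19.5 mm to its outside; shut, its top is 60 mm above the desk. Its sides can be pinched at every angle of the lid (fingertips up to 13 mm past this point).
- lid (a joint): Opening of the upper half (rad): 0 = shut, edge to edge; 2.3 = open, leaning on its stop. By itself it rests at about 0.026 on the rubber gasket, which the clamp must press down 3 mm. Past upright (below about 1.8) it falls shut if let go. It is 34 mm high; shut, its top is 71 mm above the desk.
- bail_hinge (a point): middle of the hinge line of the clamp's bail, on the case (74 mm to -y of the case's origin, 18 mm up), parallel to the case's x axis. The bail: two steel rods 35 mm apart and 59 mm long, up to the lever's pin
- bail (a joint): angle of the bail (rad): 0 = upright, its rods on either side of the tab and against their stop; grows as it swings out and down, to 1.5 = nearly level, pointing to the case's -y side. It falls down when let go
- lever_pin (a point): middle of the pin at the bail's end, about which the cam lever turns (59 mm from bail_hinge, line parallel to the case's x axis)
- cam_lever (a joint): Angle of the cam lever to the bail (rad): 0 = in line with it (fully open); 1.553 = locked (bail upright, lever level over the case's top, pointing to the hinge side). Turned over, its cam presses on the tab; hardest from 0.6 to 1.2, over centre at 1.33. Stiff pivot. The cam gets over the tab only with the lever below about 0.2.
- lever_grip (a point): Middle of the lever's blade, 60 mm from lever_pin; the blade is a steel bar 24 mm wide (along the case's x) and 8 mm thick, 17 to 75 mm from the pin, then a thin 8 mm lip. Locked, its upper face is 81 mm above the desk.
- smoky_point: brown crystal point standing behind the case, 36 x 32 x 100 mm; a bystander, origin at its foot
- rose_point: slim pink crystal point standing behind the case, 29 x 26 x 90 mm; a bystander, origin at its foot
- ocean_egg: mottled green-grey stone egg standing at the back on the left, 48 x 48 x 58 mm; a bystander, origin at its foot
- torch: small dark torch lying at the desk's front edge, 100 x 28 x 27 mm; a bystander, origin under its middle
- green_palm: flat green palm stone at the desk's front edge, 46 x 63 x 22 mm; a bystander, origin under its middle

How it is judged:
By the outcome, as a careful person would: the job done as asked, in the order asked, and still so for the second after the job is handed in, with the robot touching nothing.
It also fails if it takes over 72 s, if anything falls off the work surface, if the arm or the gripper's body presses on something with over 40 N, if the wrist force passes 120 N, or if a joint passes its speed limit or range.

### The arm

A 6-joint arm with a two-finger parallel gripper is mounted at the origin on a cart in front of the work surface, level with it; the furniture and walls round the work are solid. World frame = base frame: x ahead of the robot, y to its left, z up, the work surface at z = 0. Lengths are in m, angles in rad, forces in N, time in s.
With the tool pointing down it reaches from about 0.4 to 0.825 m from the base axis. Payload 7 kg.
Tool frame: the origin (TCP) lies at the very end of the fingers, on their centre line; the grasp point (between the pads) lies 19 mm behind it; z points along the fingers, y is the line along which they close (so a half turn about z gives the same grasp; the last joint's range is limited). The gripper opens to 88 mm and grips with 3 to 60 N. Pads are 19 mm wide; open, the fingers measure 130 mm over their backs; the gripper's body (78 mm by 193 mm) begins 47 mm behind the grasp point.
Start: joints at [-1.039, 0.359, 0.012, 0, -1.224, -0.288], TCP at [0.163, -0.655, 0.227] pointing down, gripper open.
Joint ranges: [-3.07, 3.07], [-1.43, 2.12], [-1.02, 1.25], [-3.03, 1.67], [-3.05, -0], [-3.03, 3.03]. Speed limits (rad/s): [2.39, 2.39, 3.01, 3.14, 3.14, 3.14].

### API

Orientations are given as [roll, pitch, yaw] about the fixed x, y, z axes, in that order (R = Rz(yaw) Ry(pitch) Rx(roll)).
In Python, from station import * gives the robot as it stands.
- The arm moves only by the tool servo_tool, never from a script. Its argument "moves" is a list of rows, each an object of numbers: "jaw": the opening, from 0 (shut) to 1 (fully open); "dx", "dy", "dz": the shift along the world's x, y, z in m; "roll": the turn about the world's z in degrees. A call has exactly 10 rows; each row shifts and turns the commanded pose from where the row before left it; what a row does not reach is not made up. A row lasts 1/8 s, in which the tool goes at most 62.5 mm and 10.7 degrees, less where a joint would pass 70% of its speed; a pose out of reach is approached as far as the arm can. A call with a gripper value outside its range is refused whole. The fingers move at their own pace and stop on an object; "newtons" is the grip in N (left out, the last holds). Time passes only in rows, so rows that do not move let the fingers close, or fill a call up. It gives the time, the measured TCP pose, the force, the opening and the grip force at its end, in the units of the state.
- get_state(): the state, without advancing time (a new reading comes with each control period).
- grab_frame(name): name is "side" or "top"; returns (picture, depth): 480x640x3 uint8, red, green, blue; 480x640 float32, m along the optical axis (not along the pixel's ray), 0 where there is no reading.
- calibration(name): a dict with "intrinsics" (3x3 intrinsics, pixels), "k1" (the pictures are not rectified: a ray, as slopes to the right and down, at radius r is drawn at 1 + k1 r^2 times it, then the intrinsics apply), "R" (3x3) and "t" (3): a world point X has camera coordinates R X + t. Camera axes: x right, y down, z forward; pixel columns grow to the right and rows downward; lengths in m; the calibration is good to about 2 mm. A picture is of the moment at which its call begins. calibration takes no time and is no camera call.
- job_done(): hands the job in; it is judged then, once.
The state is a dict: "t": time; "q": joint angles; "qd": joint speeds; "joint_efforts": joint torques, N m; "eef_pos": TCP position; "ee_rot": TCP orientation; "force": force on the tool from outside, world axes, zero at the start; "moment": the same for the moment, N m; "width": finger opening in m; "gripper_force": force on a finger pad.
Only numpy, scipy, OpenCV 4.12 (cv2) and the standard library are available. Lean on these libraries where they do the work, as an engineer would, in place of code of your own. Each camera call takes 0.05 s, during which the arm holds its last target. There are 200 camera calls.

## Working session

There is one attempt and no reset: what is moved stays moved. The work goes in short steps, Python scripts to look and compute and a tool call to move; the robot and the scene stay as the last step left them, time stands still between calls to the robot, and variables do not carry over. Pictures are saved under pics/ and viewed, at most 10 in all, crops included, and the job is handed in when it is done.

Besides the shell and the picture viewer there is one more tool, called after "Request:" by a JSON object that holds its "method" and its "body", one argument or row to a line. servo_tool: Moves the arm, as the interface text tells. Its arguments: {"type":"object","properties":{"moves":{"type":"array","items":{"type":"object","properties":{"jaw":{"type":"number"},"dx":{"type":"number"},"dy":{"type":"number"},"dz":{"type":"number"},"roll":{"type":"number"}}}},"newtons":{"type":"number"}},"required":["moves"]}

```bash
mkdir -p pics; ls; cat > h.py <<'E'
from station import *
import numpy as np, cv2
def ray(n,u,v):
    c=calibration(n);K=np.array(c["intrinsics"]);R=np.array(c["R"]);t=np.array(c["t"])
    p=cv2.undistortPoints(np.array([[[u,v]]],float),K,np.array([c["k1"],0,0,0,0.]))[0,0]
    return -R.T@t, R.T@np.array([p[0],p[1],1.])
def onz(n,u,v,z):
    o,d=ray(n,u,v); return o+d*(z-o[2])/d[2]
def dep(n,u,v,D):
    o,d=ray(n,u,v); return o+d*D[int(v),int(u)]
def proj(n,X):
    c=calibration(n);K=np.array(c["intrinsics"]);R=np.array(c["R"]);t=np.array(c["t"])
    x=R@np.array(X,float)+t; s=x[:2]/x[2]; s=s*(1+c["k1"]*(s@s)); return K[:2,:2]@s+K[:2,2]
def save(n,f):
    a,d=grab_frame(n); cv2.imwrite("pics/"+f+".png",a[:,:,::-1]); np.savez("pics/"+f+".npz",a=a,d=d); return a,d
E
python3 - <<'E'
from h import *
for n in("side","top"):
    save(n,n+"0"); c=calibration(n); print(n,c)
s=get_state();print(s)
E
```

```text
pics
side {'intrinsics': array([[571.24361607,   0.        , 319.30790653],
       [  0.        , 571.24361607, 235.22874649],
       [  0.        ,   0.        ,   1.        ]]), 'k1': 0.020542407265144547, 'R': array([[-0.90620985, -0.42281771, -0.00298088],
       [-0.38024579,  0.81800974, -0.4315938 ],
       [ 0.18492389, -0.38998109, -0.90206314]]), 't': array([0.50043116, 0.29281405, 1.30786666])}
top {'intrinsics': array([[532.42018275,   0.        , 320.97662732],
       [  0.        , 532.42018275, 236.1215988 ],
       [  0.        ,   0.        ,   1.        ]]), 'k1': -0.082528169842083, 'R': array([[ 3.06638007e-04, -9.99985016e-01, -5.46563962e-03],
       [-9.92152276e-01,  3.79169614e-04, -1.25034868e-01],
       [ 1.25035067e-01,  5.46108723e-03, -9.92137293e-01]]), 't': array([-0.03676034,  0.60746373,  1.45088626])}
{'t': 0.1, 'q': array([-1.03891946e+00,  3.59331242e-01,  1.11290781e-02, -3.00318893e-04,
       -1.22413979e+00, -2.88086701e-01]), 'qd': array([ 0.0009794 , -0.00195502,  0.00343101,  0.00111329,  0.00026763,
        0.00164301]), 'joint_efforts': array([-1.53682882e-03, -5.84163272e+01,  2.93750292e+01,  7.01561943e+00,
        1.01569746e-02, -5.12647239e-05]), 'eef_pos': array([ 0.16277615, -0.65460265,  0.22569823]), 'ee_rot': array([ 3.14003051e+00, -1.68481534e-04, -2.89790461e+00]), 'force': array([-0.02791962,  0.52423356,  0.66948252]), 'moment': array([ 0.05043175, -0.01889006, -0.02069661]), 'gripper_force': 0.0, 'width': 0.08737432983865487}
```

```bash
sleep 1; ls pics
```

```text
side0.npz
side0.png
top0.npz
top0.png
```

View pics/top0.png

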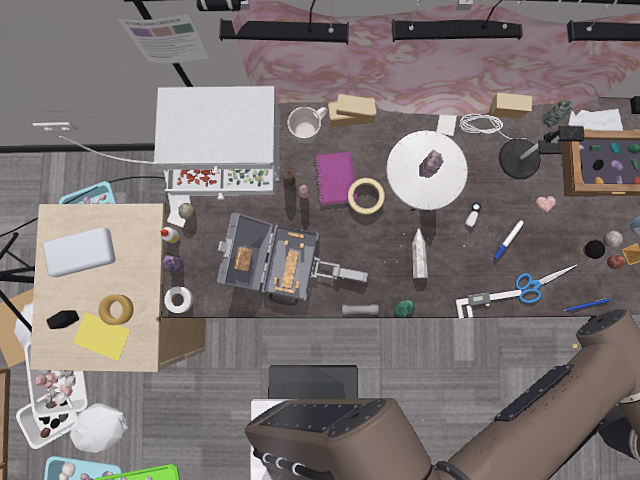

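View pics/side0.png

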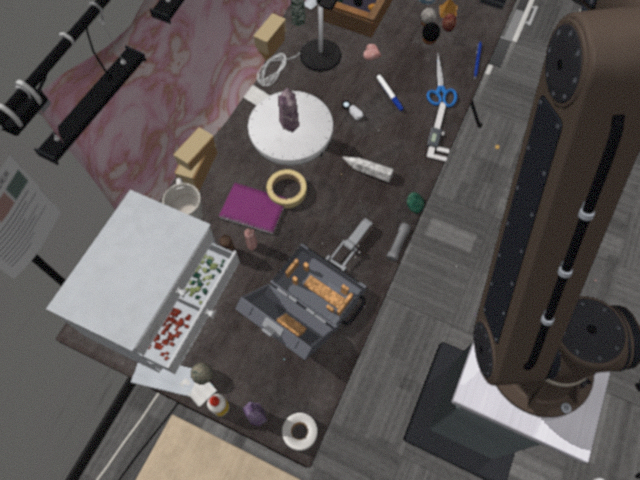

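Top view: the case is at about (291,262), with its lid open to the left and the clamp lying to the right, ending near (367,276). The crystal is at (419,255), tip up. In the side view the case is at (325,290) and the crystal at (368,168). I'll enlarge both for detail.

```bash
python3 - <<'E'
from h import *
a=np.load("pics/top0.npz")["a"];b=np.load("pics/side0.npz")["a"]
A=cv2.resize(a[205:325,210:450],(800,400),interpolation=cv2.INTER_CUBIC)
cv2.imwrite("pics/topc.png",A[:,:,::-1])
B=cv2.resize(b[140:365,225:425],(533,600),interpolation=cv2.INTER_CUBIC)
cv2.imwrite("pics/sidec.png",B[:,:,::-1])
D=np.load("pics/top0.npz")["d"]; E=np.load("pics/side0.npz")["d"]
for u,v in((419,262),(419,275),(440,262),(352,276),(330,270),(240,258)): print(u,v,dep("top",u,v,D).round(4))
for u,v in((368,168),(360,164),(350,245)): print(u,v,dep("side",u,v,E).round(4))
# crystal mask
for n,im,dd,(u0,u1,v0,v1) in(("top",a,D,(405,435,220,290)),("side",b,E,(335,400,148,188))):
    m=np.zeros(im.shape[:2],np.uint8); m[v0:v1,u0:u1]=(im[v0:v1,u0:u1].min(2)>115)
    k,l,st,ce=cv2.connectedComponentsWithStats(m); i=1+st[1:,4].argmax(); print(n,st[i],ce[i])
    ys,xs=np.where(l==i); P=np.array([onz(n,x,y,.02) for x,y in zip(xs,ys)])[:,:2]
    r=cv2.minAreaRect(P.astype(np.float32)*1000); print(r, cv2.boxPoints(r).round(0).tolist())
    Q=np.array([dep(n,x,y,dd) for x,y in zip(xs,ys)]); print("z pct",np.percentile(Q[:,2],[5,50,90]))
E
```

```text
419 262 [ 0.5356 -0.3119  0.0266]
419 275 [ 0.499  -0.3108  0.0282]
440 262 [ 0.5377 -0.3774 -0.0019]
352 276 [ 0.4964 -0.1232  0.0308]
330 270 [ 0.5149 -0.0623  0.0017]
240 258 [0.542  0.1816 0.0853]
368 168 [ 0.5533 -0.3071  0.0208]
360 164 [ 0.5753 -0.3029  0.0317]
350 245 [ 0.5044 -0.0756  0.0353]
top [412 228  16  50 588] [419.02721088 256.23469388]
((563.1796264648438, -314.06463623046875), (139.45135498046875, 40.07651901245117), 0.9948115348815918) [[493.0, -295.0], [494.0, -335.0], [633.0, -333.0], [633.0, -293.0]]
z pct [0.00881936 0.02563276 0.03342564]
side [343 157  50  23 523] [369.82217973 167.04015296]
((559.53857421875, -309.8897705078125), (135.6299591064453, 39.871124267578125), 3.0784382820129395) [[491.0, -294.0], [493.0, -333.0], [628.0, -326.0], [626.0, -286.0]]
z pct [0.01126505 0.02538979 0.0321165 ]
```

View pics/topc.png

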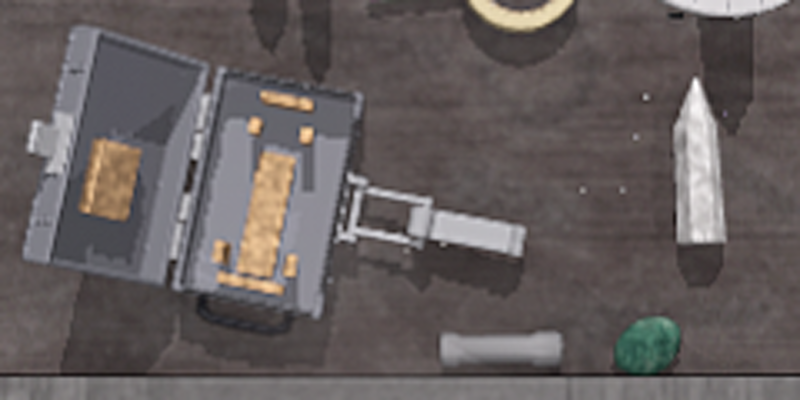

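View pics/sidec.png

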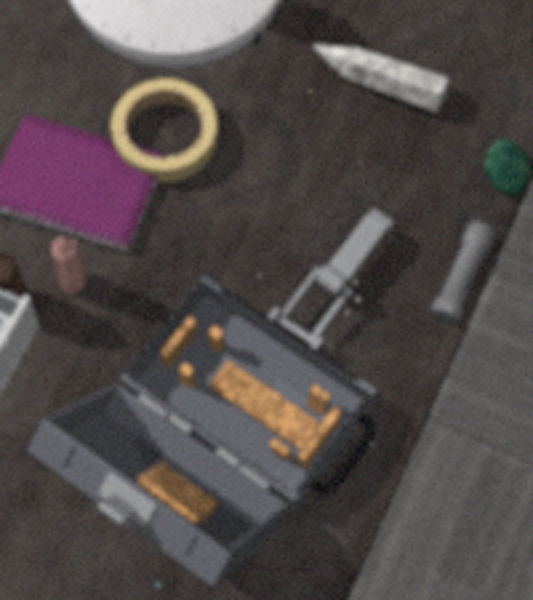

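```bash
cat > cork.py <<'E'
from h import *
def comps(im,box,test,mn=6):
    u0,u1,v0,v1=box; m=np.zeros(im.shape[:2],np.uint8); f=im.astype(int)
    m[v0:v1,u0:u1]=test(f)[v0:v1,u0:u1]
    k,l,st,ce=cv2.connectedComponentsWithStats(m,connectivity=4)
    return [(ce[i],st[i,4],l==i) for i in range(1,k) if st[i,4]>=mn]
def tri(pt,ps):
    o1,d1=ray("top",*pt);o2,d2=ray("side",*ps)
    s=np.linalg.lstsq(np.c_[d1,-d2],o2-o1,rcond=None)[0]; a=o1+s[0]*d1;b=o2+s[1]*d2
    return (a+b)/2,np.linalg.norm(a-b)
E
python3 - <<'E'
from cork import *
a=np.load("pics/top0.npz");b=np.load("pics/side0.npz")
t=lambda f:((f[:,:,0]-f[:,:,2])>45)&(f[:,:,0]>110)
for n,z,box in(("top",a,(225,325,225,300)),("side",b,(260,370,240,345))):
    for c,ar,m in comps(z["a"],box,t):
        ys,xs=np.where(m); Q=np.median([dep(n,x,y,z["d"]) for x,y in zip(xs,ys)],0)
        P=np.array([onz(n,x,y,.014) for x,y in zip(xs,ys)],np.float32)[:,:2]*1000
        r=cv2.minAreaRect(P)
        print(n,c.round(1),ar,"dep",(Q*1000).round(0),"onz14",[np.round(q,1) for q in r])
# rim corners top crop -> z .036
for u,v in((218,68),(362,95),(320,318),(178,290)): print("rim",(onz("top",210+u*.3,205+v*.3,.036)*1000).round(0))
for n,u,v in(("top",48,140),): print("tab",(onz(n,210+u*.3,205+v*.3,.132)*1000).round(0))
# lever light mask
t2=lambda f:(f.min(2)>120)
for n,z,box in(("top",a,(312,372,255,285)),("side",b,(322,378,215,275)),("top",a,(215,235,235,260)),("side",b,(255,285,310,340))):
    for c,ar,m in comps(z["a"],box,t2,15):
        ys,xs=np.where(m); Q=np.median([dep(n,x,y,z["d"]) for x,y in zip(xs,ys)],0)
        r=cv2.minAreaRect(np.array([onz(n,x,y,.03) for x,y in zip(xs,ys)],np.float32)[:,:2]*1000)
        print(n,c.round(1),ar,(Q*1000).round(0),[np.round(q,1) for q in r],(xs.min(),xs.max(),ys.min(),ys.max()))
E
```

```text
top [295.7 234.8] 53 dep [611.  33.  36.] onz14 [array([614.4,  35.7]), array([44.1,  9.4]), np.float64(80.4)]
top [286.2 241.9] 17 dep [591.  61.  39.] onz14 [array([593.7,  61.3]), array([11.5,  8.5]), np.float64(0.5)]
top [301.4 245.1] 17 dep [583.  18.  40.] onz14 [array([585.1,  18.6]), array([11.4,  8.5]), np.float64(0.3)]Traceback (most recent call last):
  File "<stdin>", line 7, in <module>
  File "h.py", line 8, in onz
    o,d=ray(n,u,v); return o+d*(z-o[2])/d[2]
        ~~~^^^^^^^
  File "h.py", line 4, in ray
    c=calibration(n);K=np.array(c["intrinsics"]);R=np.array(c["R"]);t=np.array(c["t"])
ValueError: time passes only in moves, steps and waits
```

```bash
sed -i '2a import functools, station\ncalibration=functools.lru_cache(station.calibration)' h.py; python3 - <<'E'
from cork import *
a=np.load("pics/top0.npz");b=np.load("pics/side0.npz")
t=lambda f:((f[:,:,0]-f[:,:,2])>45)&(f[:,:,0]>110)
for n,z,box in(("top",a,(225,325,225,300)),("side",b,(260,370,240,345))):
    for c,ar,m in comps(z["a"],box,t):
        ys,xs=np.where(m); Q=np.median([dep(n,x,y,z["d"]) for x,y in zip(xs,ys)],0)
        P=np.array([onz(n,x,y,.014) for x,y in zip(xs,ys)],np.float32)[:,:2]*1000
        r=cv2.minAreaRect(P)
        print(n,c.round(1),ar,"dep",(Q*1000).round(0),"onz14",[np.round(q,1) for q in r],"z38",(onz(n,*c,.038)*1000).round(0))
for u,v in((218,68),(362,95),(320,318),(178,290)): print("rim",(onz("top",210+u*.3,205+v*.3,.036)*1000).round(0))
for n,u,v in(("top",48,140),): print("tab",(onz(n,210+u*.3,205+v*.3,.132)*1000).round(0))
t2=lambda f:(f.min(2)>120)
for n,z,box in(("top",a,(312,372,255,285)),("side",b,(322,378,215,275)),("top",a,(215,235,235,260)),("side",b,(255,285,310,340))):
    for c,ar,m in comps(z["a"],box,t2,15):
        ys,xs=np.where(m); Q=np.median([dep(n,x,y,z["d"]) for x,y in zip(xs,ys)],0)
        r=cv2.minAreaRect(np.array([onz(n,x,y,.03) for x,y in zip(xs,ys)],np.float32)[:,:2]*1000)
        print(n,c.round(1),ar,(Q*1000).round(0),[np.round(q,1) for q in r],(xs.min(),xs.max(),ys.min(),ys.max()))
E
```

```text
top [295.7 234.8] 53 dep [611.  33.  36.] onz14 [array([614.4,  35.7]), array([44.1,  9.4]), np.float64(80.4)] z38 [611.  34.  38.]
top [286.2 241.9] 17 dep [591.  61.  39.] onz14 [array([593.7,  61.3]), array([11.5,  8.5]), np.float64(0.5)] z38 [591.  60.  38.]
top [301.4 245.1] 17 dep [583.  18.  40.] onz14 [array([585.1,  18.6]), array([11.4,  8.5]), np.float64(0.3)] z38 [582.  18.  38.]
top [242.6 258.6] 313 dep [540. 175.  80.] onz14 [array([546.6, 185.2]), array([40.3, 63.6]), np.float64(79.7)] z38 [544. 182.  38.]
top [289.4 269. ] 392 dep [517.  53.  14.] onz14 [array([517.3,  53. ]), array([ 31.1, 103.5]), np.float64(79.0)] z38 [515.  51.  38.]
top [275.3 279.6] 20 dep [487.  91.  37.] onz14 [array([486.5,  92.6]), array([10.1, 16.3]), np.float64(63.8)] z38 [486.  90.  38.]
top [296.7 284.5] 22 dep [472.  30.  36.] onz14 [array([474.8,  32.2]), array([16.9,  8.4]), np.float64(0.3)] z38 [472.  30.  38.]
top [284.4 289.5] 63 dep [457.  63.  35.] onz14 [array([459.3,  65.9]), array([55.3,  9.2]), np.float64(78.0)] z38 [459.  64.  38.]
side [291.5 265.8] 67 dep [610.  33.  35.] 
[... 1413 characters left out ...]
), np.int64(370), np.int64(219), np.int64(248))
side [342.4 262.2] 71 [500. -26.  20.] [array([500.4, -30.8]), array([56.7, 32.7]), np.float64(47.4)] (np.int64(331), np.int64(352), np.int64(252), np.int64(269))
top [226.6 246. ] 241 [570. 210. 129.] [array([579.8, 233.1]), array([39.1, 71.6]), np.float64(79.9)] (np.int64(218), np.int64(234), np.int64(235), np.int64(259))
side [272.1 325.2] 159 [567. 207. 128.] [array([585.2, 184.1]), array([20.9, 50.5]), np.float64(86.5)] (np.int64(262), np.int64(282), np.int64(317), np.int64(334))
side [266.2 331.3] 31 [568. 227. 140.] [array([592.1, 202.2]), array([ 7.3, 22.1]), np.float64(78.3)] (np.int64(262), np.int64(270), np.int64(328), np.int64(335))
```

Request:
{"method": "servo_tool", "body": {
  "moves": [
    {"dx": 0.036, "dy": 0.031, "roll": -1.25, "jaw": 0.8},
    {"dx": 0.042, "dy": 0.036, "roll": -1.25, "jaw": 0.8},
    {"dx": 0.042, "dy": 0.036, "dz": -0.01, "roll": -1.25, "jaw": 0.8},
    {"dx": 0.042, "dy": 0.036, "dz": -0.01, "roll": -1.25, "jaw": 0.8},
    {"dx": 0.042, "dy": 0.036, "dz": -0.01, "roll": -1.25, "jaw": 0.8},
    {"dx": 0.042, "dy": 0.036, "dz": -0.01, "roll": -1.25, "jaw": 0.8},
    {"dx": 0.042, "dy": 0.036, "dz": -0.01, "roll": -1.25, "jaw": 0.8},
    {"dx": 0.042, "dy": 0.036, "dz": -0.01, "roll": -1.25, "jaw": 0.8},
    {"dx": 0.042, "dy": 0.036, "dz": -0.02, "roll": -1.25, "jaw": 0.8},
    {"dx": 0.02, "dy": 0.023, "dz": -0.02, "roll": -1.25, "jaw": 0.8}
  ]
}}

```text
$.moves[0]: bad value
```

Request:
{"method": "servo_tool", "body": {
  "moves": [
    {"dx": 0.036, "dy": 0.031, "dz": 0.0, "roll": -1.25, "jaw": 0.8},
    {"dx": 0.042, "dy": 0.036, "dz": 0.0, "roll": -1.25, "jaw": 0.8},
    {"dx": 0.042, "dy": 0.036, "dz": -0.01, "roll": -1.25, "jaw": 0.8},
    {"dx": 0.042, "dy": 0.036, "dz": -0.01, "roll": -1.25, "jaw": 0.8},
    {"dx": 0.042, "dy": 0.036, "dz": -0.01, "roll": -1.25, "jaw": 0.8},
    {"dx": 0.042, "dy": 0.036, "dz": -0.01, "roll": -1.25, "jaw": 0.8},
    {"dx": 0.042, "dy": 0.036, "dz": -0.01, "roll": -1.25, "jaw": 0.8},
    {"dx": 0.042, "dy": 0.036, "dz": -0.01, "roll": -1.25, "jaw": 0.8},
    {"dx": 0.042, "dy": 0.036, "dz": -0.02, "roll": -1.25, "jaw": 0.8},
    {"dx": 0.02, "dy": 0.023, "dz": -0.02, "roll": -1.25, "jaw": 0.8}
  ]
}}

```text
t: 1.35
eef_pos: [0.5568, -0.3111, 0.1256]
ee_rot: [3.142, 0.0, -3.115]
force: [0.2, -1.4, 0.5]
width: 0.0698
gripper_force: 0.0
```

Request:
{"method": "servo_tool", "body": {
  "moves": [
    {"dx": 0, "dy": 0, "dz": -0.03, "roll": 0, "jaw": 0.8},
    {"dx": 0, "dy": 0, "dz": -0.03, "roll": 0, "jaw": 0.8},
    {"dx": 0, "dy": 0, "dz": -0.03, "roll": 0, "jaw": 0.8},
    {"dx": 0, "dy": 0, "dz": -0.02, "roll": 0, "jaw": 0.8},
    {"dx": 0, "dy": 0, "dz": -0.011, "roll": 0, "jaw": 0.8},
    {"dx": 0, "dy": 0, "dz": 0, "roll": 0, "jaw": 0.3},
    {"dx": 0, "dy": 0, "dz": 0, "roll": 0, "jaw": 0.3},
    {"dx": 0, "dy": 0, "dz": 0, "roll": 0, "jaw": 0.3},
    {"dx": 0, "dy": 0, "dz": 0, "roll": 0, "jaw": 0.3},
    {"dx": 0, "dy": 0, "dz": 0, "roll": 0, "jaw": 0.3}
  ],
  "newtons": 30
}}

```text
t: 2.6
eef_pos: [0.5555, -0.3134, 0.0065]
ee_rot: [-3.141, 0.001, -3.116]
force: [0.8, -1.4, 3.6]
width: 0.0357
gripper_force: 30.0
```

Request:
{"method": "servo_tool", "body": {
  "moves": [
    {"dx": 0, "dy": 0, "dz": 0.01, "roll": 0, "jaw": 0.3},
    {"dx": 0, "dy": 0, "dz": 0.02, "roll": 0, "jaw": 0.3},
    {"dx": 0, "dy": 0, "dz": 0.03, "roll": 0, "jaw": 0.3},
    {"dx": 0, "dy": 0, "dz": 0.03, "roll": 0, "jaw": 0.3},
    {"dx": 0, "dy": 0.01, "dz": 0.03, "roll": -1, "jaw": 0.3},
    {"dx": 0, "dy": 0.03, "dz": 0, "roll": -2, "jaw": 0.3},
    {"dx": -0.005, "dy": 0.04, "dz": 0, "roll": -2, "jaw": 0.3},
    {"dx": -0.005, "dy": 0.05, "dz": 0, "roll": -2, "jaw": 0.3},
    {"dx": -0.005, "dy": 0.05, "dz": 0, "roll": -2, "jaw": 0.3},
    {"dx": -0.005, "dy": 0.05, "dz": 0, "roll": -2, "jaw": 0.3}
  ]
}}

```text
t: 3.85
eef_pos: [0.5339, -0.0814, 0.1255]
ee_rot: [3.141, -0.001, 2.974]
force: [0.5, 0.8, -4.0]
width: 0.0348
gripper_force: 30.0
```

```bash
python3 - <<'E'
from h import *
a,_=save("top","top1");b,_=save("side","side1"); s=get_state(); print(s["eef_pos"])
o=[]
for n,im in(("top",a),("side",b)):
    u,v=proj(n,s["eef_pos"]).astype(int); print(n,u,v)
    o.append(cv2.resize(im[max(0,v-60):v+60,u-50:u+50],(400,480),interpolation=cv2.INTER_CUBIC))
cv2.imwrite("pics/held.png",np.hstack(o)[:,:,::-1])
E
```

```text
[ 0.53397464 -0.07917535  0.12579242]
top 336 259
side 340 222
```

View pics/held.png

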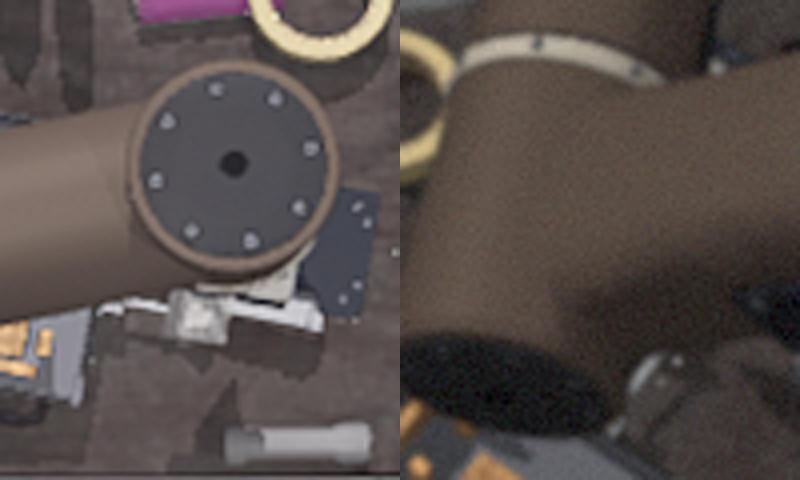

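The crystal is held: its butt shows below the wrist, near crop (200,315) or top pixel (336,278). The arm hides the rest. I'll measure the butt's depth to check the grasp offset.

```bash
python3 - <<'E'
from h import *
z=np.load("pics/top1.npz");a=z["a"];d=z["d"]
P=[]
for v in range(266,292):
    for u in range(322,352):
        p=dep("top",u,v,d)
        if .08<p[2]<.2 and a[v,u].min()>110: P.append([u,v,*(p*1000)])
P=np.array(P); print(len(P)); print(P[:,2:].min(0),P[:,2:].max(0),np.median(P[:,2:],0))
low=P[P[:,2]<np.percentile(P[:,2],30)]; print(low[:40].round(0))
E
```

```text
163
[469.9113728  -94.55707166 130.16623315] [501.23226745 -52.93789514 199.50315796] [485.40886906 -73.21546209 148.05240077]
[[330. 280. 480. -61. 151.]
 [335. 280. 480. -73. 153.]
 [336. 280. 480. -76. 153.]
 [337. 280. 480. -78. 152.]
 [327. 281. 478. -53. 133.]
 [328. 281. 478. -55. 144.]
 [329. 281. 478. -58. 144.]
 [330. 281. 478. -61. 148.]
 [331. 281. 477. -63. 154.]
 [332. 281. 478. -66. 151.]
 [333. 281. 478. -68. 152.]
 [334. 281. 478. -71. 149.]
 [335. 281. 478. -73. 148.]
 [336. 281. 478. -76. 150.]
 [337. 281. 478. -78. 151.]
 [338. 281. 478. -81. 149.]
 [339. 281. 478. -84. 145.]
 [340. 281. 478. -86. 138.]
 [341. 281. 478. -89. 134.]
 [328. 282. 475. -55. 139.]
 [329. 282. 475. -58. 144.]
 [330. 282. 475. -60. 154.]
 [331. 282. 475. -63. 147.]
 [332. 282. 475. -66. 151.]
 [333. 282. 475. -68. 147.]
 [334. 282. 475. -71. 147.]
 [335. 282. 475. -73. 152.]
 [336. 282. 475. -76. 154.]
 [337. 282. 475. -78. 148.]
 [338. 282. 475. -81. 153.]
 [339. 282. 475. -84. 146.]
 [340. 282. 476. -86. 138.]
 [341. 282. 476. -89. 130.]
 [331. 283. 472. -63. 152.]
 [332. 283. 473. -66. 147.]
 [333. 283. 472. -68. 152.]
 [334. 283. 472. -71. 150.]
 [335. 283. 472. -73. 154.]
 [336. 283. 472. -76. 151.]
 [337. 283. 473. -79. 146.]]
```

Request:
{"method": "servo_tool", "body": {
  "moves": [
    {"dx": -0.002, "dy": 0.03, "dz": 0, "roll": -0.5, "jaw": 0.3},
    {"dx": -0.002, "dy": 0.03, "dz": 0, "roll": -0.5, "jaw": 0.3},
    {"dx": -0.002, "dy": 0.03, "dz": 0, "roll": -0.5, "jaw": 0.3},
    {"dx": -0.002, "dy": 0.025, "dz": 0, "roll": 0, "jaw": 0.3},
    {"dx": 0, "dy": 0.012, "dz": 0, "roll": 0, "jaw": 0.3},
    {"dx": 0, "dy": 0.006, "dz": 0, "roll": 0, "jaw": 0.3},
    {"dx": 0, "dy": 0, "dz": -0.01, "roll": 0, "jaw": 0.3},
    {"dx": 0, "dy": 0, "dz": -0.02, "roll": 0, "jaw": 0.3},
    {"dx": 0, "dy": 0, "dz": -0.01, "roll": 0, "jaw": 0.3},
    {"dx": 0, "dy": 0, "dz": 0, "roll": 0, "jaw": 0.3}
  ]
}}

```text
t: 5.2
eef_pos: [0.5263, 0.0492, 0.0846]
ee_rot: [-3.14, -0.002, 2.948]
force: [0.0, -0.1, -2.8]
width: 0.0357
gripper_force: 30.0
```

Request:
{"method": "servo_tool", "body": {
  "moves": [
    {"dx": 0, "dy": 0.0005, "dz": -0.01, "roll": 0, "jaw": 0.3},
    {"dx": 0, "dy": 0, "dz": -0.01, "roll": 0, "jaw": 0.3},
    {"dx": 0, "dy": 0, "dz": -0.01, "roll": 0, "jaw": 0.3},
    {"dx": 0, "dy": 0, "dz": -0.01, "roll": 0, "jaw": 0.3},
    {"dx": 0, "dy": 0, "dz": -0.008, "roll": 0, "jaw": 0.3},
    {"dx": 0, "dy": 0, "dz": -0.006, "roll": 0, "jaw": 0.3},
    {"dx": 0, "dy": 0, "dz": -0.004, "roll": 0, "jaw": 0.3},
    {"dx": 0, "dy": 0, "dz": -0.003, "roll": 0, "jaw": 0.3},
    {"dx": 0, "dy": 0, "dz": 0, "roll": 0, "jaw": 0.3},
    {"dx": 0, "dy": 0, "dz": 0, "roll": 0, "jaw": 0.3}
  ]
}}

```text
t: 6.45
eef_pos: [0.5271, 0.0505, 0.0248]
ee_rot: [3.141, 0.0, 2.949]
force: [0.1, -0.2, -3.0]
width: 0.0352
gripper_force: 30.0
```

Request:
{"method": "servo_tool", "body": {
  "moves": [
    {"dx": 0, "dy": -0.0005, "dz": -0.002, "roll": 0, "jaw": 0.3},
    {"dx": 0, "dy": 0, "dz": -0.002, "roll": 0, "jaw": 0.3},
    {"dx": 0, "dy": 0, "dz": -0.001, "roll": 0, "jaw": 0.3},
    {"dx": 0, "dy": 0, "dz": 0, "roll": 0, "jaw": 0.3},
    {"dx": 0, "dy": 0, "dz": 0, "roll": 0, "jaw": 0.45},
    {"dx": 0, "dy": 0, "dz": 0, "roll": 0, "jaw": 0.6},
    {"dx": 0, "dy": 0, "dz": 0, "roll": 0, "jaw": 0.6},
    {"dx": 0, "dy": 0, "dz": 0, "roll": 0, "jaw": 0.6},
    {"dx": 0, "dy": 0, "dz": 0.01, "roll": 0, "jaw": 0.6},
    {"dx": 0, "dy": 0, "dz": 0.02, "roll": 0, "jaw": 0.6}
  ]
}}

```text
t: 7.7
eef_pos: [0.5265, 0.0498, 0.0497]
ee_rot: [-3.141, -0.001, 2.949]
force: [0.2, 0.3, 0.4]
width: 0.0523
gripper_force: 0.0
```

Request:
{"method": "servo_tool", "body": {
  "moves": [
    {"dx": 0, "dy": 0, "dz": 0.05, "roll": 0, "jaw": 0.6},
    {"dx": 0, "dy": 0, "dz": 0.06, "roll": 0, "jaw": 0.6},
    {"dx": 0, "dy": 0.0, "dz": 0.04, "roll": 10, "jaw": 0.6},
    {"dx": 0.005, "dy": 0.02, "dz": 0.01, "roll": 10, "jaw": 0.6},
    {"dx": 0.005, "dy": 0.02, "dz": 0, "roll": 10, "jaw": 0.6},
    {"dx": 0.005, "dy": 0.025, "dz": 0, "roll": 10, "jaw": 0.6},
    {"dx": 0.005, "dy": 0.025, "dz": 0, "roll": 10, "jaw": 0.6},
    {"dx": 0.005, "dy": 0.025, "dz": 0, "roll": 10, "jaw": 0.6},
    {"dx": 0.005, "dy": 0.025, "dz": 0, "roll": 10, "jaw": 0.6},
    {"dx": 0.005, "dy": 0.02, "dz": 0, "roll": 10, "jaw": 0.6}
  ]
}}

```text
t: 8.95
eef_pos: [0.5619, 0.2109, 0.2103]
ee_rot: [-3.141, 0.0, -1.932]
force: [-0.9, -0.9, -0.3]
width: 0.0523
gripper_force: 0.0
```

```bash
python3 - <<'E'
from h import *
a,_=save("top","top2");b,_=save("side","side2"); s=get_state(); print(s["eef_pos"],s["ee_rot"],s["q"])
A=cv2.resize(a[205:325,210:370],(533,400),interpolation=cv2.INTER_CUBIC)
B=cv2.resize(b[215:365,240:340],(267,400),interpolation=cv2.INTER_CUBIC)
cv2.imwrite("pics/packed.png",np.hstack([A,B])[:,:,::-1])
E
```

```text
[0.56223982 0.21153451 0.20995169] [-3.14124939e+00  3.52971003e-04 -1.93275569e+00] [ 6.84908645e-01  2.48537604e-01 -1.83086038e-01  1.32843493e-04
 -1.13869533e+00 -1.04692367e+00]
```

View pics/packed.png

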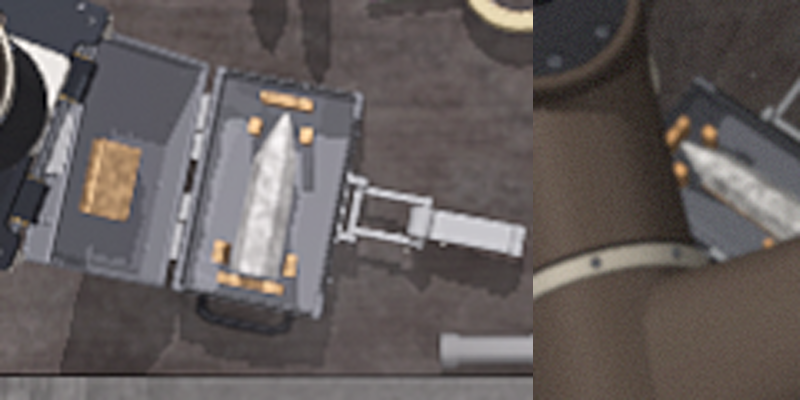

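The crystal lies correctly in the cradle, with its tip at crop (287,115) between the narrow cheeks and its butt at (262,270) between the wide ones. Now the tab.

Request:
{"method": "servo_tool", "body": {
  "moves": [
    {"dx": 0.003, "dy": 0.006, "dz": 0, "roll": 5, "jaw": 0.6},
    {"dx": 0.003, "dy": 0.006, "dz": 0, "roll": 4.7, "jaw": 0.6},
    {"dx": 0, "dy": 0, "dz": 0, "roll": 0, "jaw": 0.6},
    {"dx": 0, "dy": 0, "dz": -0.02, "roll": 0, "jaw": 0.6},
    {"dx": 0, "dy": 0, "dz": -0.02, "roll": 0, "jaw": 0.6},
    {"dx": 0, "dy": 0, "dz": -0.02, "roll": 0, "jaw": 0.6},
    {"dx": 0, "dy": 0, "dz": -0.01, "roll": 0, "jaw": 0.6},
    {"dx": 0, "dy": 0, "dz": -0.006, "roll": 0, "jaw": 0.6},
    {"dx": 0, "dy": 0, "dz": 0, "roll": 0, "jaw": 0.6},
    {"dx": 0, "dy": 0, "dz": 0, "roll": 0, "jaw": 0.6}
  ]
}}

```text
t: 10.3
eef_pos: [0.5683, 0.2222, 0.1343]
ee_rot: [-3.141, 0.001, -1.769]
force: [0.9, -0.3, 0.4]
width: 0.0525
gripper_force: 0.0
```

Request:
{"method": "servo_tool", "body": {
  "moves": [
    {"dx": 0, "dy": 0.0005, "dz": -0.005, "roll": 0, "jaw": 0.6},
    {"dx": 0, "dy": 0, "dz": -0.005, "roll": 0, "jaw": 0.6},
    {"dx": 0, "dy": 0, "dz": 0, "roll": 0, "jaw": 0.4},
    {"dx": 0, "dy": 0, "dz": 0, "roll": 0, "jaw": 0.3},
    {"dx": 0, "dy": 0, "dz": 0, "roll": 0, "jaw": 0.15},
    {"dx": 0, "dy": 0, "dz": 0, "roll": 0, "jaw": 0.15},
    {"dx": 0, "dy": 0, "dz": 0, "roll": 0, "jaw": 0.15},
    {"dx": 0, "dy": 0, "dz": 0, "roll": 0, "jaw": 0.15},
    {"dx": 0, "dy": 0, "dz": 0, "roll": 0, "jaw": 0.15},
    {"dx": 0, "dy": 0, "dz": 0, "roll": 0, "jaw": 0.15}
  ],
  "newtons": 25
}}

```text
t: 11.55
eef_pos: [0.5684, 0.2225, 0.1237]
ee_rot: [-3.141, 0.0, -1.768]
force: [4.3, -2.2, -2.9]
width: 0.0239
gripper_force: 25.0
```

```bash
python3 - <<'E'
import numpy as np,json
k=np.linspace(0,1,31); th=2.3-2.27*k
# ease ends
e=np.clip((3*k**2-2*k**3)*.5+k*.5,0,1); th=2.3-2.27*e
P=np.c_[66-146*np.cos(th)+19.5*np.sin(th),36.5+146*np.sin(th)+19.5*np.cos(th)]/1000
d=np.diff(P,axis=0); 
for i,(y,z) in enumerate(d): print(i,round(.191*y,4),round(.982*y,4),round(z,4),P[i+1].round(3),th[i+1].round(2))
E
```

```text
0 -0.0008 -0.004 0.0046 [0.174 0.137] 2.26
1 -0.001 -0.0049 0.0051 [0.169 0.142] 2.21
2 -0.0011 -0.0059 0.0055 [0.163 0.148] 2.15
3 -0.0013 -0.0068 0.0057 [0.156 0.153] 2.09
4 -0.0015 -0.0078 0.0057 [0.148 0.159] 2.03
5 -0.0017 -0.0088 0.0056 [0.139 0.165] 1.95
6 -0.0019 -0.0098 0.0052 [0.129 0.17 ] 1.88
7 -0.0021 -0.0107 0.0046 [0.118 0.174] 1.8
8 -0.0022 -0.0115 0.0039 [0.106 0.178] 1.71
9 -0.0024 -0.0122 0.003 [0.094 0.181] 1.63
10 -0.0025 -0.0128 0.0019 [0.081 0.183] 1.54
11 -0.0026 -0.0132 0.0007 [0.067 0.184] 1.45
12 -0.0026 -0.0134 -0.0005 [0.054 0.183] 1.35
13 -0.0026 -0.0135 -0.0018 [0.04  0.181] 1.26
14 -0.0026 -0.0133 -0.0031 [0.026 0.178] 1.16
15 -0.0025 -0.013 -0.0044 [0.013 0.174] 1.07
16 -0.0024 -0.0124 -0.0056 [0.    0.168] 0.98
17 -0.0023 -0.0117 -0.0067 [-0.012  0.162] 0.88
18 -0.0021 -0.0109 -0.0076 [-0.023  0.154] 0.79
19 -0.0019 -0.01 -0.0084 [-0.033  0.146] 0.7
20 -0.0017 -0.0089 -0.009 [-0.042  0.137] 0.62
21 -0.0015 -0.0079 -0.0094 [-0.05   0.127] 0.53
22 -0.0013 -0.0068 -0.0096 [-0.057  0.118] 0.45
23 -0.0011 -0.0057 -0.0096 [-0.063  0.108] 0.38
24 -0.0009 -0.0047 -0.0094 [-0.068  0.099] 0.3
25 -0.0007 -0.0038 -0.009 [-0.071  0.09 ] 0.24
26 -0.0006 -0.0029 -0.0085 [-0.074  0.081] 0.18
27 -0.0004 -0.0022 -0.0078 [-0.077  0.073] 0.12
28 -0.0003 -0.0016 -0.007 [-0.078  0.066] 0.07
29 -0.0002 -0.0011 -0.006 [-0.079  0.06 ] 0.03
```

Request:
{"method": "servo_tool", "body": {
  "moves": [
    {"dx": -0.0008, "dy": -0.004, "dz": 0.0046, "roll": 0, "jaw": 0.15},
    {"dx": -0.001, "dy": -0.0049, "dz": 0.0051, "roll": 0, "jaw": 0.15},
    {"dx": -0.0011, "dy": -0.0059, "dz": 0.0055, "roll": 0, "jaw": 0.15},
    {"dx": -0.0013, "dy": -0.0068, "dz": 0.0057, "roll": 0, "jaw": 0.15},
    {"dx": -0.0015, "dy": -0.0078, "dz": 0.0057, "roll": 0, "jaw": 0.15},
    {"dx": -0.0017, "dy": -0.0088, "dz": 0.0056, "roll": 0, "jaw": 0.15},
    {"dx": -0.0019, "dy": -0.0098, "dz": 0.0052, "roll": 0, "jaw": 0.15},
    {"dx": -0.0021, "dy": -0.0107, "dz": 0.0046, "roll": 0, "jaw": 0.15},
    {"dx": -0.0022, "dy": -0.0115, "dz": 0.0039, "roll": 0, "jaw": 0.15},
    {"dx": -0.0024, "dy": -0.0122, "dz": 0.003, "roll": 0, "jaw": 0.15}
  ]
}}

```text
t: 12.8
eef_pos: [0.5523, 0.1401, 0.1727]
ee_rot: [-3.141, 0.001, -1.768]
force: [6.5, 0.5, -4.8]
width: 0.0235
gripper_force: 25.0
```

Request:
{"method": "servo_tool", "body": {
  "moves": [
    {"dx": -0.0025, "dy": -0.0128, "dz": 0.0019, "roll": 0, "jaw": 0.15},
    {"dx": -0.0026, "dy": -0.0132, "dz": 0.0007, "roll": 0, "jaw": 0.15},
    {"dx": -0.0026, "dy": -0.0134, "dz": -0.0005, "roll": 0, "jaw": 0.15},
    {"dx": -0.0026, "dy": -0.0135, "dz": -0.0018, "roll": 0, "jaw": 0.15},
    {"dx": -0.0026, "dy": -0.0133, "dz": -0.0031, "roll": 0, "jaw": 0.15},
    {"dx": -0.0025, "dy": -0.013, "dz": -0.0044, "roll": 0, "jaw": 0.15},
    {"dx": -0.0024, "dy": -0.0124, "dz": -0.0056, "roll": 0, "jaw": 0.15},
    {"dx": -0.0023, "dy": -0.0117, "dz": -0.0067, "roll": 0, "jaw": 0.15},
    {"dx": -0.0021, "dy": -0.0109, "dz": -0.0076, "roll": 0, "jaw": 0.15},
    {"dx": -0.0019, "dy": -0.01, "dz": -0.0084, "roll": 0, "jaw": 0.15}
  ]
}}

```text
t: 14.05
eef_pos: [0.5276, 0.0139, 0.1375]
ee_rot: [-3.141, -0.002, -1.768]
force: [2.3, -5.1, 6.4]
width: 0.0235
gripper_force: 25.0
```

Request:
{"method": "servo_tool", "body": {
  "moves": [
    {"dx": -0.0017, "dy": -0.0089, "dz": -0.009, "roll": 0, "jaw": 0.15},
    {"dx": -0.0015, "dy": -0.0079, "dz": -0.0094, "roll": 0, "jaw": 0.15},
    {"dx": -0.0013, "dy": -0.0068, "dz": -0.0096, "roll": 0, "jaw": 0.15},
    {"dx": -0.0011, "dy": -0.0057, "dz": -0.0096, "roll": 0, "jaw": 0.15},
    {"dx": -0.0009, "dy": -0.0047, "dz": -0.0094, "roll": 0, "jaw": 0.15},
    {"dx": -0.0007, "dy": -0.0038, "dz": -0.009, "roll": 0, "jaw": 0.15},
    {"dx": -0.0006, "dy": -0.0029, "dz": -0.0085, "roll": 0, "jaw": 0.15},
    {"dx": -0.0004, "dy": -0.0022, "dz": -0.0078, "roll": 0, "jaw": 0.15},
    {"dx": -0.0003, "dy": -0.0016, "dz": -0.007, "roll": 0, "jaw": 0.15},
    {"dx": -0.0002, "dy": -0.0011, "dz": -0.005, "roll": 0, "jaw": 0.15}
  ]
}}

```text
t: 15.3
eef_pos: [0.5185, -0.0322, 0.0525]
ee_rot: [3.141, -0.003, -1.769]
force: [5.9, -12.1, 2.8]
width: 0.0233
gripper_force: 25.0
```

Request:
{"method": "servo_tool", "body": {
  "moves": [
    {"dx": 0, "dy": 0, "dz": 0, "roll": 0, "jaw": 0.15},
    {"dx": 0, "dy": 0, "dz": -0.002, "roll": 0, "jaw": 0.15},
    {"dx": 0, "dy": 0, "dz": 0, "roll": 0, "jaw": 0.15},
    {"dx": 0, "dy": 0, "dz": 0, "roll": 0, "jaw": 0.3},
    {"dx": 0, "dy": 0, "dz": 0, "roll": 0, "jaw": 0.5},
    {"dx": 0, "dy": 0, "dz": 0, "roll": 0, "jaw": 0.5},
    {"dx": 0, "dy": 0, "dz": 0, "roll": 0, "jaw": 0.5},
    {"dx": 0, "dy": 0, "dz": 0.02, "roll": 0, "jaw": 0.5},
    {"dx": 0, "dy": 0, "dz": 0.03, "roll": 0, "jaw": 0.5},
    {"dx": 0, "dy": 0, "dz": 0.03, "roll": 0, "jaw": 0.5}
  ]
}}

```text
t: 16.55
eef_pos: [0.5186, -0.0296, 0.1313]
ee_rot: [3.141, -0.0, -1.768]
force: [-0.1, 0.2, 0.3]
width: 0.0435
gripper_force: 0.0
```

```bash
python3 - <<'E'
from h import *
a,_=save("top","top3");b,_=save("side","side3"); s=get_state(); print(s["eef_pos"])
A=cv2.resize(a[205:325,240:400],(533,400),interpolation=cv2.INTER_CUBIC)
B=cv2.resize(b[200:350,265:400],(360,400),interpolation=cv2.INTER_CUBIC)[:,:267]
cv2.imwrite("pics/shut.png",np.hstack([A,B])[:,:,::-1])
E
```

```text
[ 0.52094875 -0.02920846  0.13386294]
```

View pics/shut.png

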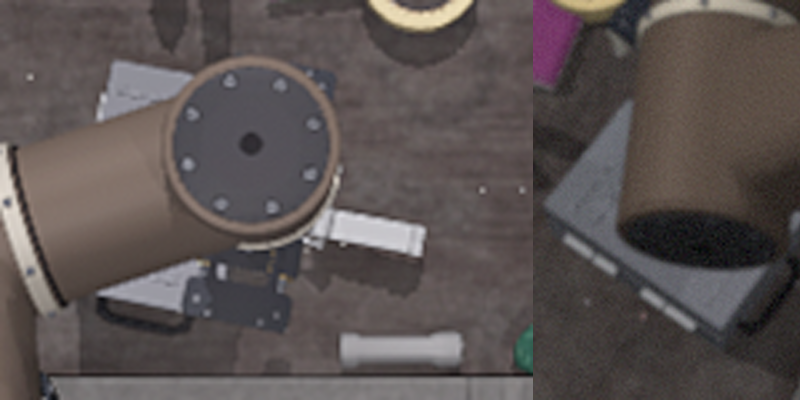

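The lid is down; the lever lies at crop (333–425, 210–255). I'll measure the blade numerically.

```bash
python3 - <<'E'
from h import *
C=np.array([534,48.5]);ex=np.array([.982,-.191]);ey=np.array([.191,.982])
def cf(p): q=p[:2]*1000-C; return np.r_[q@ex,q@ey,p[2]*1000]
for n,bx in(("top",(334,370,262,286)),("side",(335,378,212,262))):
    z=np.load(f"pics/{n}0.npz"); u0,u1,v0,v1=bx
    P=np.array([cf(dep(n,u,v,z["d"])) for v in range(v0,v1) for u in range(u0,u1) if z["a"][v,u].min()>105])
    P=P[(P[:,2]>15)&(P[:,1]<-145)]
    print(n,len(P),np.percentile(P,[2,50,98],axis=0).round(1))
    for lo,hi in((-175,-150),(-200,-175),(-225,-200)):
        q=P[(P[:,1]>lo)&(P[:,1]<hi)]; print(lo,len(q),q.mean(0).round(1) if len(q) else 0, np.percentile(q[:,0],[5,95]).round(1))
E
```

```text
top 207 [[-1.110e+01 -2.135e+02  2.170e+01]
 [ 1.000e-01 -1.798e+02  2.930e+01]
 [ 1.110e+01 -1.465e+02  3.590e+01]]
-175 75 [-1.000e-01 -1.624e+02  2.830e+01] [-10.4   9.9]
-200 75 [  -0.  -187.7   30.3] [-10.2  10.5]
-225 43 [  -0.3 -207.7   27.5] [-10.5  10. ]
side 228 [[ -12.1 -213.1   21.1]
 [  -1.6 -179.1   28. ]
 [   9.8 -145.8   33.1]]
-175 84 [  -1.6 -162.9   27.2] [-11.2   8.4]
-200 82 [  -1.3 -187.7   28.7] [-10.9   8.7]
-225 42 [  -1.  -207.6   27. ] [-11.2   8.1]
```

Request:
{"method": "servo_tool", "body": {
  "moves": [
    {"dx": -0.003, "dy": -0.015, "dz": 0, "roll": 0, "jaw": 0.55},
    {"dx": -0.005, "dy": -0.025, "dz": 0, "roll": 0, "jaw": 0.55},
    {"dx": -0.006, "dy": -0.03, "dz": 0, "roll": 0, "jaw": 0.55},
    {"dx": -0.005, "dy": -0.025, "dz": -0.01, "roll": 0, "jaw": 0.55},
    {"dx": -0.003, "dy": -0.012, "dz": -0.02, "roll": 0, "jaw": 0.55},
    {"dx": -0.001, "dy": -0.004, "dz": -0.02, "roll": 0, "jaw": 0.55},
    {"dx": 0, "dy": 0, "dz": -0.02, "roll": 0.4, "jaw": 0.55},
    {"dx": 0, "dy": 0, "dz": -0.01, "roll": 0, "jaw": 0.55},
    {"dx": 0, "dy": 0, "dz": 0, "roll": 0, "jaw": 0.55},
    {"dx": 0, "dy": 0, "dz": 0, "roll": 0, "jaw": 0.55}
  ]
}}

```text
t: 17.9
eef_pos: [0.4964, -0.1408, 0.0511]
ee_rot: [-3.141, -0.0, -1.761]
force: [0.4, 1.2, -0.2]
width: 0.0483
gripper_force: 0.0
```

Request:
{"method": "servo_tool", "body": {
  "moves": [
    {"dx": 0.0005, "dy": 0, "dz": -0.015, "roll": 0, "jaw": 0.55},
    {"dx": 0, "dy": 0, "dz": -0.01, "roll": 0, "jaw": 0.55},
    {"dx": 0, "dy": 0, "dz": -0.008, "roll": 0, "jaw": 0.55},
    {"dx": 0, "dy": 0, "dz": 0, "roll": 0, "jaw": 0.4},
    {"dx": 0, "dy": 0, "dz": 0, "roll": 0, "jaw": 0.25},
    {"dx": 0, "dy": 0, "dz": 0, "roll": 0, "jaw": 0.15},
    {"dx": 0, "dy": 0, "dz": 0, "roll": 0, "jaw": 0.15},
    {"dx": 0, "dy": 0, "dz": 0, "roll": 0, "jaw": 0.15},
    {"dx": 0, "dy": 0, "dz": 0, "roll": 0, "jaw": 0.15},
    {"dx": 0, "dy": 0, "dz": 0, "roll": 0, "jaw": 0.15}
  ],
  "newtons": 30
}}

```text
t: 19.15
eef_pos: [0.4971, -0.1407, 0.0179]
ee_rot: [-3.141, 0.0, -1.761]
force: [1.7, -1.8, 1.3]
width: 0.0235
gripper_force: 30.0
```

```bash
python3 - <<'E'
import numpy as np
def show(P):
    for y,z in np.diff(P,axis=0): print('{"dx": %.4f, "dy": %.4f, "dz": %.4f, "roll": 0, "jaw": 0.15},'%(.191*y,.982*y,z),end=" ")
    print("\n",P[::10].round(4).tolist())
s=lambda k:.5*(3*k**2-2*k**3)+.5*k
b=1.5*(1-s(np.linspace(0,1,21)))
show(np.c_[-74-119*np.sin(b),18+119*np.cos(b)]/1000)
f=1.4*s(np.linspace(0,1,31))
show(np.c_[-74+60*np.sin(f),77+60*np.cos(f)]/1000); print(f[10],f[20])
E
```

```text
{"dx": 0.0001, "dy": 0.0005, "dz": 0.0051, "roll": 0, "jaw": 0.15}, {"dx": 0.0002, "dy": 0.0009, "dz": 0.0063, "roll": 0, "jaw": 0.15}, {"dx": 0.0003, "dy": 0.0014, "dz": 0.0072, "roll": 0, "jaw": 0.15}, {"dx": 0.0004, "dy": 0.0021, "dz": 0.0080, "roll": 0, "jaw": 0.15}, {"dx": 0.0006, "dy": 0.0030, "dz": 0.0086, "roll": 0, "jaw": 0.15}, {"dx": 0.0008, "dy": 0.0039, "dz": 0.0090, "roll": 0, "jaw": 0.15}, {"dx": 0.0009, "dy": 0.0049, "dz": 0.0091, "roll": 0, "jaw": 0.15}, {"dx": 0.0011, "dy": 0.0059, "dz": 0.0089, "roll": 0, "jaw": 0.15}, {"dx": 0.0013, "dy": 0.0068, "dz": 0.0085, "roll": 0, "jaw": 0.15}, {"dx": 0.0015, "dy": 0.0076, "dz": 0.0080, "roll": 0, "jaw": 0.15}, {"dx": 0.0016, "dy": 0.0083, "dz": 0.0072, "roll": 0, "jaw": 0.15}, {"dx": 0.0017, "dy": 0.0088, "dz": 0.0063, "roll": 0, "jaw": 0.15}, {"dx": 0.0018, "dy": 0.0091, "dz": 0.0053, "roll": 0, "jaw": 0.15}, {"dx": 0.0018, "dy": 0.0092, "dz": 0.0043, "roll": 0, "jaw": 0.15}, {"dx": 0.0018, "dy": 0.0090, "dz": 0.0033, "roll": 0, "jaw": 0.15}, {"dx": 0.0017, "dy": 0.0086, "dz": 0.0024, "roll": 0, "jaw": 0.15}, {"dx": 0.001
[... 1802 characters left out ...]
-0.0027, "roll": 0, "jaw": 0.15}, {"dx": 0.0002, "dy": 0.0013, "dz": -0.0027, "roll": 0, "jaw": 0.15}, {"dx": 0.0002, "dy": 0.0011, "dz": -0.0026, "roll": 0, "jaw": 0.15}, {"dx": 0.0002, "dy": 0.0009, "dz": -0.0025, "roll": 0, "jaw": 0.15}, {"dx": 0.0001, "dy": 0.0008, "dz": -0.0023, "roll": 0, "jaw": 0.15}, {"dx": 0.0001, "dy": 0.0006, "dz": -0.0022, "roll": 0, "jaw": 0.15}, {"dx": 0.0001, "dy": 0.0005, "dz": -0.0020, "roll": 0, "jaw": 0.15}, {"dx": 0.0001, "dy": 0.0004, "dz": -0.0018, "roll": 0, "jaw": 0.15}, {"dx": 0.0001, "dy": 0.0003, "dz": -0.0015, "roll": 0, "jaw": 0.15}, 
 [[-0.074, 0.137], [-0.0498, 0.1319], [-0.024, 0.1102], [-0.0149, 0.0872]]
0.41481481481481475 0.9851851851851852
```

Request:
{"method": "servo_tool", "body": {
  "moves": [
    {"dx": 0.0001, "dy": 0.0005, "dz": 0.0051, "roll": 0, "jaw": 0.15},
    {"dx": 0.0002, "dy": 0.0009, "dz": 0.0063, "roll": 0, "jaw": 0.15},
    {"dx": 0.0003, "dy": 0.0014, "dz": 0.0072, "roll": 0, "jaw": 0.15},
    {"dx": 0.0004, "dy": 0.0021, "dz": 0.008, "roll": 0, "jaw": 0.15},
    {"dx": 0.0006, "dy": 0.003, "dz": 0.0086, "roll": 0, "jaw": 0.15},
    {"dx": 0.0008, "dy": 0.0039, "dz": 0.009, "roll": 0, "jaw": 0.15},
    {"dx": 0.0009, "dy": 0.0049, "dz": 0.0091, "roll": 0, "jaw": 0.15},
    {"dx": 0.0011, "dy": 0.0059, "dz": 0.0089, "roll": 0, "jaw": 0.15},
    {"dx": 0.0013, "dy": 0.0068, "dz": 0.0085, "roll": 0, "jaw": 0.15},
    {"dx": 0.0015, "dy": 0.0076, "dz": 0.008, "roll": 0, "jaw": 0.15}
  ]
}}

```text
t: 20.4
eef_pos: [0.504, -0.1034, 0.097]
ee_rot: [-3.141, -0.0, -1.761]
force: [4.8, -1.7, -4.5]
width: 0.0233
gripper_force: 30.0
```

Request:
{"method": "servo_tool", "body": {
  "moves": [
    {"dx": 0.0016, "dy": 0.0083, "dz": 0.0072, "roll": 0, "jaw": 0.15},
    {"dx": 0.0017, "dy": 0.0088, "dz": 0.0063, "roll": 0, "jaw": 0.15},
    {"dx": 0.0018, "dy": 0.0091, "dz": 0.0053, "roll": 0, "jaw": 0.15},
    {"dx": 0.0018, "dy": 0.0092, "dz": 0.0043, "roll": 0, "jaw": 0.15},
    {"dx": 0.0018, "dy": 0.009, "dz": 0.0033, "roll": 0, "jaw": 0.15},
    {"dx": 0.0017, "dy": 0.0086, "dz": 0.0024, "roll": 0, "jaw": 0.15},
    {"dx": 0.0016, "dy": 0.008, "dz": 0.0016, "roll": 0, "jaw": 0.15},
    {"dx": 0.0014, "dy": 0.0072, "dz": 0.0009, "roll": 0, "jaw": 0.15},
    {"dx": 0.0012, "dy": 0.0062, "dz": 0.0004, "roll": 0, "jaw": 0.15},
    {"dx": 0.001, "dy": 0.005, "dz": 0.0001, "roll": 0, "jaw": 0.15}
  ]
}}

```text
t: 21.65
eef_pos: [0.5198, -0.0244, 0.1296]
ee_rot: [-3.141, -0.001, -1.761]
force: [1.6, -2.6, 7.6]
width: 0.0231
gripper_force: 30.0
```

Request:
{"method": "servo_tool", "body": {
  "moves": [
    {"dx": 0.0003, "dy": 0.0015, "dz": 0, "roll": 0, "jaw": 0.15},
    {"dx": 0.0003, "dy": 0.0018, "dz": -0.0001, "roll": 0, "jaw": 0.15},
    {"dx": 0.0004, "dy": 0.002, "dz": -0.0001, "roll": 0, "jaw": 0.15},
    {"dx": 0.0004, "dy": 0.0022, "dz": -0.0002, "roll": 0, "jaw": 0.15},
    {"dx": 0.0005, "dy": 0.0024, "dz": -0.0004, "roll": 0, "jaw": 0.15},
    {"dx": 0.0005, "dy": 0.0026, "dz": -0.0005, "roll": 0, "jaw": 0.15},
    {"dx": 0.0005, "dy": 0.0027, "dz": -0.0007, "roll": 0, "jaw": 0.15},
    {"dx": 0.0005, "dy": 0.0028, "dz": -0.0008, "roll": 0, "jaw": 0.15},
    {"dx": 0.0006, "dy": 0.0029, "dz": -0.001, "roll": 0, "jaw": 0.15},
    {"dx": 0.0006, "dy": 0.0029, "dz": -0.0012, "roll": 0, "jaw": 0.15}
  ],
  "newtons": 45
}}

```text
t: 22.9
eef_pos: [0.5248, -0.001, 0.1258]
ee_rot: [-3.139, -0.001, -1.76]
force: [-1.6, -2.5, 19.2]
width: 0.0232
gripper_force: 45.0
```

Request:
{"method": "servo_tool", "body": {
  "moves": [
    {"dx": 0.0006, "dy": 0.0029, "dz": -0.0014, "roll": 0, "jaw": 0.15},
    {"dx": 0.0006, "dy": 0.0029, "dz": -0.0016, "roll": 0, "jaw": 0.15},
    {"dx": 0.0006, "dy": 0.0029, "dz": -0.0018, "roll": 0, "jaw": 0.15},
    {"dx": 0.0005, "dy": 0.0028, "dz": -0.002, "roll": 0, "jaw": 0.15},
    {"dx": 0.0005, "dy": 0.0027, "dz": -0.0022, "roll": 0, "jaw": 0.15},
    {"dx": 0.0005, "dy": 0.0026, "dz": -0.0023, "roll": 0, "jaw": 0.15},
    {"dx": 0.0005, "dy": 0.0024, "dz": -0.0025, "roll": 0, "jaw": 0.15},
    {"dx": 0.0004, "dy": 0.0022, "dz": -0.0026, "roll": 0, "jaw": 0.15},
    {"dx": 0.0004, "dy": 0.0021, "dz": -0.0027, "roll": 0, "jaw": 0.15},
    {"dx": 0.0004, "dy": 0.0019, "dz": -0.0027, "roll": 0, "jaw": 0.15}
  ],
  "newtons": 60
}}

```text
t: 24.15
eef_pos: [0.533, 0.0288, 0.1066]
ee_rot: [-3.133, 0.007, -1.759]
force: [-7.5, 18.9, 36.5]
width: 0.0218
gripper_force: 60.2
```

Request:
{"method": "servo_tool", "body": {
  "moves": [
    {"dx": 0.0005, "dy": 0.0027, "dz": -0.0012, "roll": 0, "jaw": 0.15},
    {"dx": 0.0005, "dy": 0.0025, "dz": -0.0016, "roll": 0, "jaw": 0.15},
    {"dx": 0.0004, "dy": 0.0022, "dz": -0.002, "roll": 0, "jaw": 0.15},
    {"dx": 0.0004, "dy": 0.002, "dz": -0.0024, "roll": 0, "jaw": 0.15},
    {"dx": 0.0003, "dy": 0.0016, "dz": -0.0026, "roll": 0, "jaw": 0.15},
    {"dx": 0.0002, "dy": 0.0013, "dz": -0.0028, "roll": 0, "jaw": 0.15},
    {"dx": 0.0002, "dy": 0.001, "dz": -0.0028, "roll": 0, "jaw": 0.15},
    {"dx": 0.0001, "dy": 0.0007, "dz": -0.0028, "roll": 0, "jaw": 0.15},
    {"dx": 0.0001, "dy": 0.0005, "dz": -0.0026, "roll": 0, "jaw": 0.15},
    {"dx": 0, "dy": 0.0002, "dz": -0.0022, "roll": 0, "jaw": 0.15}
  ]
}}

```text
t: 25.4
eef_pos: [0.5362, 0.0454, 0.0826]
ee_rot: [-3.133, 0.009, -1.759]
force: [-5.2, 27.9, 27.3]
width: 0.0217
gripper_force: 60.2
```

Request:
{"method": "servo_tool", "body": {
  "moves": [
    {"dx": 0, "dy": 0, "dz": 0, "roll": 0, "jaw": 0.25},
    {"dx": 0, "dy": 0, "dz": 0, "roll": 0, "jaw": 0.45},
    {"dx": 0, "dy": 0, "dz": 0, "roll": 0, "jaw": 0.45},
    {"dx": 0, "dy": 0, "dz": 0.01, "roll": 0, "jaw": 0.45},
    {"dx": 0, "dy": 0, "dz": 0.02, "roll": 0, "jaw": 0.45},
    {"dx": 0, "dy": 0, "dz": 0.02, "roll": 0, "jaw": 0.3},
    {"dx": 0, "dy": 0, "dz": 0, "roll": 0, "jaw": 0.1},
    {"dx": 0, "dy": 0, "dz": 0, "roll": 0, "jaw": 0},
    {"dx": 0, "dy": 0, "dz": 0, "roll": 0, "jaw": 0},
    {"dx": 0, "dy": 0, "dz": 0, "roll": 0, "jaw": 0}
  ],
  "newtons": 20
}}

```text
t: 26.65
eef_pos: [0.5314, 0.0394, 0.1278]
ee_rot: [3.141, -0.001, -1.762]
force: [-0.2, 0.7, -0.6]
width: 0.0009
gripper_force: 0.0
```

```bash
python3 - <<'E'
from h import *
a,_=save("top","top4");b,_=save("side","side4"); s=get_state(); print(s["eef_pos"],s["width"])
A=cv2.resize(a[205:325,240:400],(533,400),interpolation=cv2.INTER_CUBIC)
B=cv2.resize(b[200:350,265:400],(360,400),interpolation=cv2.INTER_CUBIC)[:,:267]
cv2.imwrite("pics/lever.png",np.hstack([A,B])[:,:,::-1])
E
```

```text
[0.53153221 0.03948913 0.12798439] 0.0005612935427591997
```

View pics/lever.png

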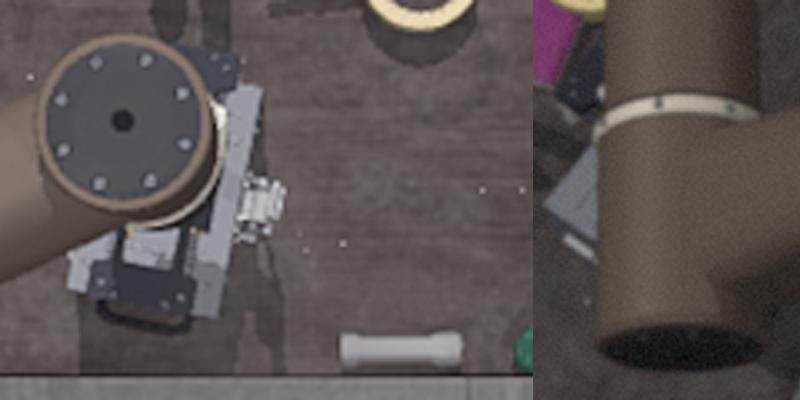

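The bail stands upright over the tab (crop (262,205)) and the lever is thrown over towards the lid under the gripper. Next I press it down with closed fingers.

Request:
{"method": "servo_tool", "body": {
  "moves": [
    {"dx": -0.001, "dy": -0.003, "dz": -0.008, "roll": 0, "jaw": 0},
    {"dx": 0, "dy": 0, "dz": -0.008, "roll": 0, "jaw": 0},
    {"dx": 0, "dy": 0, "dz": -0.006, "roll": 0, "jaw": 0},
    {"dx": 0, "dy": 0, "dz": -0.005, "roll": 0, "jaw": 0},
    {"dx": 0, "dy": 0, "dz": -0.005, "roll": 0, "jaw": 0},
    {"dx": 0, "dy": 0, "dz": -0.004, "roll": 0, "jaw": 0},
    {"dx": 0, "dy": 0, "dz": -0.003, "roll": 0, "jaw": 0},
    {"dx": 0, "dy": 0, "dz": -0.003, "roll": 0, "jaw": 0},
    {"dx": 0, "dy": 0, "dz": -0.002, "roll": 0, "jaw": 0},
    {"dx": 0, "dy": 0, "dz": 0, "roll": 0, "jaw": 0}
  ]
}}

```text
t: 28.0
eef_pos: [0.5307, 0.0365, 0.0843]
ee_rot: [3.141, -0.0, -1.762]
force: [0.0, 0.6, -0.2]
width: 0.0006
gripper_force: 0.0
```

Request:
{"method": "servo_tool", "body": {
  "moves": [
    {"dx": 0, "dy": 0, "dz": -0.001, "roll": 0, "jaw": 0},
    {"dx": 0, "dy": 0, "dz": -0.001, "roll": 0, "jaw": 0},
    {"dx": 0, "dy": 0, "dz": -0.001, "roll": 0, "jaw": 0},
    {"dx": 0, "dy": 0, "dz": -0.001, "roll": 0, "jaw": 0},
    {"dx": 0, "dy": 0, "dz": -0.001, "roll": 0, "jaw": 0},
    {"dx": 0, "dy": 0, "dz": -0.001, "roll": 0, "jaw": 0},
    {"dx": 0, "dy": 0, "dz": 0, "roll": 0, "jaw": 0},
    {"dx": 0, "dy": 0, "dz": 0, "roll": 0, "jaw": 0},
    {"dx": 0, "dy": 0, "dz": 0, "roll": 0, "jaw": 0},
    {"dx": 0, "dy": 0, "dz": 0, "roll": 0, "jaw": 0}
  ]
}}

```text
t: 29.25
eef_pos: [0.5307, 0.0366, 0.0784]
ee_rot: [-3.142, 0.0, -1.762]
force: [-0.2, 0.1, 0.6]
width: 0.0005
gripper_force: 0.0
```

Request:
{"method": "servo_tool", "body": {
  "moves": [
    {"dx": 0, "dy": 0, "dz": 0.03, "roll": 0, "jaw": 0},
    {"dx": 0, "dy": 0, "dz": 0.05, "roll": 0, "jaw": 0},
    {"dx": 0, "dy": 0, "dz": 0.05, "roll": 0, "jaw": 0},
    {"dx": 0, "dy": 0.03, "dz": 0.03, "roll": 0, "jaw": 0},
    {"dx": 0, "dy": 0.05, "dz": 0, "roll": 0, "jaw": 0},
    {"dx": 0, "dy": 0.05, "dz": 0, "roll": 0, "jaw": 0},
    {"dx": 0, "dy": 0.05, "dz": 0, "roll": 0, "jaw": 0},
    {"dx": 0, "dy": 0.05, "dz": 0, "roll": 0, "jaw": 0},
    {"dx": 0, "dy": 0.03, "dz": 0, "roll": 0, "jaw": 0},
    {"dx": 0, "dy": 0, "dz": 0, "roll": 0, "jaw": 0}
  ]
}}

```text
t: 30.5
eef_pos: [0.5304, 0.2983, 0.2377]
ee_rot: [3.141, -0.001, -1.76]
force: [-0.7, -0.4, -0.5]
width: 0.0007
gripper_force: 0.0
```

```bash
python3 - <<'E'
from h import *
a,d=save("top","top5");b,e=save("side","side5"); s=get_state(); print(s["eef_pos"],s["width"])
A=cv2.resize(a[215:315,260:360],(400,400),interpolation=cv2.INTER_CUBIC)
B=cv2.resize(b[220:340,270:390],(400,400),interpolation=cv2.INTER_CUBIC)
cv2.imwrite("pics/lever2.png",np.hstack([A,B])[:,:,::-1])
C=np.array([534,48.5]);ex=np.array([.982,-.191]);ey=np.array([.191,.982])
for n,D in(("top",d),("side",e)):
  for X in(0,25):
    for Y in range(-95,60,10):
        p=np.r_[(C+X*ex+Y*ey)/1000,.078]; u,v=proj(n,p).round()
        q=dep(n,u,v,D)*1000; w=q[:2]-C; print(n,X,Y,(w@ex).round(0),(w@ey).round(0),q[2].round(0),end=" | ")
    print()
E
```

```text
[0.53050741 0.29627547 0.23804374] 0.0006231081299173153
top 0 -95 5.0 -95.0 2.0 | top 0 -85 -4.0 -86.0 152.0 | top 0 -75 -2.0 -77.0 89.0 | top 0 -65 0.0 -65.0 63.0 | top 0 -55 0.0 -54.0 74.0 | top 0 -45 1.0 -46.0 75.0 | top 0 -35 -1.0 -35.0 76.0 | top 0 -25 0.0 -23.0 71.0 | top 0 -15 1.0 -15.0 76.0 | top 0 -5 -1.0 -5.0 78.0 | top 0 5 0.0 4.0 74.0 | top 0 15 1.0 16.0 67.0 | top 0 25 1.0 27.0 72.0 | top 0 35 0.0 35.0 66.0 | top 0 45 1.0 46.0 70.0 | top 0 55 2.0 55.0 67.0 | 
top 25 -95 31.0 -95.0 0.0 | top 25 -85 31.0 -84.0 6.0 | top 25 -75 32.0 -72.0 1.0 | top 25 -65 31.0 -63.0 1.0 | top 25 -55 26.0 -55.0 72.0 | top 25 -45 26.0 -43.0 71.0 | top 25 -35 25.0 -35.0 73.0 | top 25 -25 25.0 -24.0 72.0 | top 25 -15 27.0 -15.0 70.0 | top 25 -5 24.0 -5.0 77.0 | top 25 5 25.0 7.0 69.0 | top 25 15 26.0 15.0 69.0 | top 25 25 26.0 26.0 78.0 | top 25 35 25.0 34.0 73.0 | top 25 45 25.0 45.0 75.0 | top 25 55 26.0 57.0 70.0 | 
side 0 -95 -4.0 -88.0 97.0 | side 0 -85 -2.0 -83.0 82.0 | side 0 -75 0.0 -75.0 76.0 | side 0 -65 2.0 -69.0 66.0 | side 0 -55 2.0 -57.0 70.0 | side 0 -45 1.0 -47.0 75.0 | side 0 -35 2.0 -37.0 73.0 | side 0 -25 -0.0 -25.0 76.0 | side 0 -15 2.0 -17.0 70.0 | side 0 -5 1.0 -7.0 73.0 | side 0 5 2.0 3.0 74.0 | side 0 15 0.0 13.0 72.0 | side 0 25 2.0 23.0 70.0 | side 0 35 3.0 33.0 72.0 | side 0 45 1.0 43.0 70.0 | side 0 55 3.0 53.0 69.0 | 
side 25 -95 45.0 -127.0 -4.0 | side 25 -85 46.0 -115.0 -2.0 | side 25 -75 45.0 -105.0 -1.0 | side 25 -65 46.0 -94.0 -2.0 | side 25 -55 26.0 -58.0 72.0 | side 25 -45 27.0 -47.0 74.0 | side 25 -35 25.0 -37.0 71.0 | side 25 -25 26.0 -26.0 72.0 | side 25 -15 26.0 -18.0 72.0 | side 25 -5 28.0 -8.0 69.0 | side 25 5 27.0 4.0 75.0 | side 25 15 25.0 14.0 74.0 | side 25 25 27.0 23.0 71.0 | side 25 35 26.0 33.0 74.0 | side 25 45 26.0 44.0 72.0 | side 25 55 27.0 55.0 75.0 |
```

View pics/lever2.png

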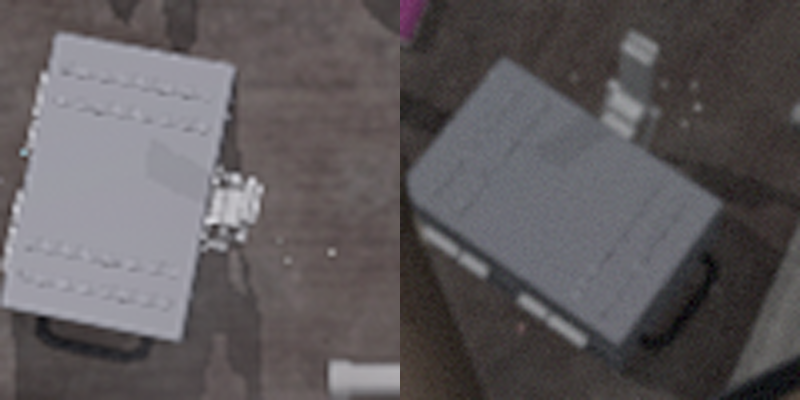

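The lever sprang back: it stands nearly upright, slightly outward, at side crop (640,40)–(620,110). The pinch had slipped along it. Measuring it before pushing.

```bash
python3 - <<'E'
from h import *
C=np.array([534,48.5]);ex=np.array([.982,-.191]);ey=np.array([.191,.982])
for n,(u0,u1,v0,v1) in(("top",(305,330,250,285)),("side",(325,352,225,265))):
    D=np.load(f"pics/{n}5.npz")["d"]; P=[]
    for v in range(v0,v1):
        for u in range(u0,u1):
            q=dep(n,u,v,D)*1000; w=q[:2]-C; P.append([w@ex,w@ey,q[2]])
    P=np.array(P); P=P[(abs(P[:,0])<11)&(P[:,2]>50)&(P[:,1]<-64)]
    for lo in range(50,170,10):
        q=P[(P[:,2]>=lo)&(P[:,2]<lo+10)]
        if len(q): print(n,lo,len(q),q.mean(0).round(1),q.min(0).round(0),q.max(0).round(0))
E
```

```text
top 50 2 [ -4.4 -67.   58.4] [ -7. -69.  58.] [ -2. -65.  59.]
top 60 15 [  0.2 -66.9  64.1] [-11. -70.  60.] [ 10. -64.  69.]
top 70 11 [ -0.4 -74.5  77. ] [-11. -81.  76.] [  9. -70.  80.]
top 80 26 [  0.  -77.2  83.7] [-10. -82.  80.] [ 11. -71.  89.]
top 140 8 [  1.4 -86.7 147.5] [-10. -89. 146.] [ 10. -84. 150.]
top 150 21 [ 1.000e-01 -8.990e+01  1.553e+02] [ -9. -95. 151.] [  9. -84. 159.]
top 160 5 [ -2.6 -92.9 161.5] [ -9. -95. 160.] [ 10. -89. 163.]
side 50 4 [  1.8 -70.1  59.1] [ -3. -72.  58.] [  8. -68.  60.]
side 60 31 [ -1.  -69.3  63.6] [-11. -75.  60.] [ 10. -64.  68.]
side 70 27 [ -0.8 -73.9  75.9] [-10. -82.  72.] [ 10. -71.  80.]
side 80 46 [ -0.6 -80.6  83.3] [-11. -87.  80.] [ 10. -72.  90.]
side 90 15 [ -0.6 -84.8  95.4] [-11. -88.  91.] [  8. -83. 100.]
side 100 18 [ -0.4 -85.4 105.3] [-10. -87. 100.] [  9. -84. 109.]
side 110 11 [ -1.  -85.5 115.1] [-11. -87. 111.] [  9. -84. 120.]
side 120 15 [  0.9 -85.2 124.7] [-11. -87. 121.] [ 10. -84. 130.]
side 130 17 [ -0.6 -85.3 135.7] [-10. -87. 131.] [  8. -83. 140.]
side 140 29 [ -1.1 -88.1 146.2] [-10. -93. 141.] [ 10. -85. 150.]
side 150 35 [ -0.4 -91.7 155. ] [-11. -96. 150.] [ 10. -84. 160.]
side 160 2 [ -1.8 -93.  161.5] [ -9. -94. 161.] [  6. -92. 162.]
```

Request:
{"method": "servo_tool", "body": {
  "moves": [
    {"dx": -0.001, "dy": -0.025, "dz": 0, "roll": 0, "jaw": 0.55},
    {"dx": -0.0015, "dy": -0.04, "dz": 0, "roll": 0, "jaw": 0.55},
    {"dx": -0.002, "dy": -0.045, "dz": 0, "roll": 0, "jaw": 0.55},
    {"dx": -0.002, "dy": -0.05, "dz": 0, "roll": 0, "jaw": 0.55},
    {"dx": -0.002, "dy": -0.05, "dz": 0, "roll": 0, "jaw": 0.55},
    {"dx": -0.002, "dy": -0.05, "dz": 0, "roll": 0, "jaw": 0.55},
    {"dx": -0.002, "dy": -0.045, "dz": 0, "roll": 0, "jaw": 0.55},
    {"dx": -0.001, "dy": -0.02, "dz": 0, "roll": 0, "jaw": 0.55},
    {"dx": 0, "dy": -0.01, "dz": 0, "roll": 0, "jaw": 0.55},
    {"dx": 0, "dy": 0, "dz": 0, "roll": 0, "jaw": 0.55}
  ]
}}

```text
t: 31.85
eef_pos: [0.5168, -0.0394, 0.2386]
ee_rot: [-3.141, 0.0, -1.763]
force: [-0.1, 0.1, -0.2]
width: 0.0482
gripper_force: 0.0
```

Down onto the lever, then pinch.

Request:
{"method": "servo_tool", "body": {
  "moves": [
    {"dx": 0, "dy": 0, "dz": -0.03, "roll": 0, "jaw": 0.55},
    {"dx": 0, "dy": 0, "dz": -0.035, "roll": 0, "jaw": 0.55},
    {"dx": 0, "dy": 0, "dz": -0.03, "roll": 0, "jaw": 0.55},
    {"dx": 0, "dy": 0, "dz": -0.016, "roll": 0, "jaw": 0.55},
    {"dx": 0, "dy": 0, "dz": 0, "roll": 0, "jaw": 0.35},
    {"dx": 0, "dy": 0, "dz": 0, "roll": 0, "jaw": 0.15},
    {"dx": 0, "dy": 0, "dz": 0, "roll": 0, "jaw": 0.15},
    {"dx": 0, "dy": 0, "dz": 0, "roll": 0, "jaw": 0.15},
    {"dx": 0, "dy": 0, "dz": 0, "roll": 0, "jaw": 0.15},
    {"dx": 0, "dy": 0, "dz": 0, "roll": 0, "jaw": 0.15}
  ],
  "newtons": 50
}}

```text
t: 33.1
eef_pos: [0.5178, -0.0384, 0.1283]
ee_rot: [-3.14, 0.0, -1.761]
force: [-1.7, 0.6, 5.8]
width: 0.0232
gripper_force: 50.0
```

Request:
{"method": "servo_tool", "body": {
  "moves": [
    {"dx": -0.0011, "dy": -0.0056, "dz": 0.001, "roll": 0, "jaw": 0.15},
    {"dx": -0.0011, "dy": -0.0056, "dz": 0.001, "roll": 0, "jaw": 0.15},
    {"dx": -0.0011, "dy": -0.0056, "dz": -0.001, "roll": 0, "jaw": 0.15},
    {"dx": -0.0011, "dy": -0.0056, "dz": -0.0015, "roll": 0, "jaw": 0.15},
    {"dx": -0.0011, "dy": -0.0056, "dz": -0.002, "roll": 0, "jaw": 0.15},
    {"dx": -0.0011, "dy": -0.0056, "dz": -0.002, "roll": 0, "jaw": 0.15},
    {"dx": 0, "dy": 0, "dz": 0, "roll": 0, "jaw": 0.15},
    {"dx": -0.0002, "dy": -0.001, "dz": 0.001, "roll": 0, "jaw": 0.15},
    {"dx": -0.0002, "dy": -0.001, "dz": 0.001, "roll": 0, "jaw": 0.15},
    {"dx": 0, "dy": 0, "dz": 0, "roll": 0, "jaw": 0.15}
  ]
}}

```text
t: 34.35
eef_pos: [0.5101, -0.0713, 0.1218]
ee_rot: [3.14, 0.005, -1.763]
force: [7.6, 13.4, -25.4]
width: 0.0232
gripper_force: 49.9
```

Request:
{"method": "servo_tool", "body": {
  "moves": [
    {"dx": 0.0009, "dy": 0.0046, "dz": 0.0013, "roll": 0, "jaw": 0.15},
    {"dx": 0.001, "dy": 0.005, "dz": 0.0013, "roll": 0, "jaw": 0.15},
    {"dx": 0.0012, "dy": 0.0061, "dz": 0.0019, "roll": 0, "jaw": 0.15},
    {"dx": 0.0012, "dy": 0.0063, "dz": 0.0011, "roll": 0, "jaw": 0.15},
    {"dx": 0.0012, "dy": 0.0063, "dz": 0.0012, "roll": 0, "jaw": 0.15},
    {"dx": 0.0012, "dy": 0.0064, "dz": 0.0005, "roll": 0, "jaw": 0.15},
    {"dx": 0.001, "dy": 0.005, "dz": 0.0005, "roll": 0, "jaw": 0.15},
    {"dx": 0.001, "dy": 0.0051, "dz": -0.0002, "roll": 0, "jaw": 0.15},
    {"dx": 0.001, "dy": 0.005, "dz": 0.0001, "roll": 0, "jaw": 0.15},
    {"dx": 0.0008, "dy": 0.0038, "dz": -0.0001, "roll": 0, "jaw": 0.15}
  ]
}}

```text
t: 35.6
eef_pos: [0.5205, -0.0208, 0.1329]
ee_rot: [3.141, -0.001, -1.761]
force: [0.7, -6.9, -2.9]
width: 0.0235
gripper_force: 50.0
```

```bash
cat > cloud.py <<'E'
from h import *
C=np.array([534,48.5]);ex=np.array([.982,-.191]);ey=np.array([.191,.982])
def cloud(n,D,xr=16,ylo=-110,yhi=-64):
    c=np.array([proj(n,np.r_[(C+X*ex+Y*ey)/1000,z]) for X in(-xr,xr) for Y in(ylo,yhi) for z in(.05,.165)])
    u0,v0=c.min(0).astype(int);u1,v1=c.max(0).astype(int); P=[]
    for v in range(v0,v1+1):
        for u in range(u0,u1+1):
            q=dep(n,u,v,D)*1000; w=q[:2]-C; P.append([w@ex,w@ey,q[2]])
    P=np.array(P); return P[(abs(P[:,0])<xr)&(P[:,2]>45)&(P[:,1]<yhi)&(P[:,1]>ylo)]
def rep(tag,xr=11):
    for n in("top","side"):
        a,d=save(n,n+tag); P=cloud(n,d,xr)
        for lo in range(50,170,10):
            q=P[(P[:,2]>=lo)&(P[:,2]<lo+10)]
            if len(q)>2: print(n,lo,len(q),q.mean(0).round(1),"Y",q[:,1].min().round(0),q[:,1].max().round(0))
E
python3 -c "
from cloud import *
rep('6'); print(get_state()['eef_pos'],get_state()['force'])"
```

```text
[ 0.52050766 -0.02080898  0.13285666] [ 1.23172641 -7.08264564 -2.70010428]
```

Request:
{"method": "servo_tool", "body": {
  "moves": [
    {"dx": 0.0006, "dy": 0.0031, "dz": -0.0005, "roll": 0, "jaw": 0.15},
    {"dx": 0.0006, "dy": 0.0033, "dz": -0.0005, "roll": 0, "jaw": 0.15},
    {"dx": 0.0006, "dy": 0.0032, "dz": -0.0006, "roll": 0, "jaw": 0.15},
    {"dx": 0.0006, "dy": 0.0032, "dz": -0.0007, "roll": 0, "jaw": 0.15},
    {"dx": 0.0006, "dy": 0.0032, "dz": -0.0009, "roll": 0, "jaw": 0.15},
    {"dx": 0.0006, "dy": 0.0031, "dz": -0.0011, "roll": 0, "jaw": 0.15},
    {"dx": 0.0006, "dy": 0.0031, "dz": -0.0013, "roll": 0, "jaw": 0.15},
    {"dx": 0.0006, "dy": 0.003, "dz": -0.0014, "roll": 0, "jaw": 0.15},
    {"dx": 0.0006, "dy": 0.0029, "dz": -0.0015, "roll": 0, "jaw": 0.15},
    {"dx": 0, "dy": 0, "dz": 0, "roll": 0, "jaw": 0.15}
  ],
  "newtons": 60
}}

```text
t: 36.95
eef_pos: [0.5267, 0.007, 0.1265]
ee_rot: [-3.14, -0.001, -1.76]
force: [-4.3, -5.9, 14.6]
width: 0.0227
gripper_force: 60.0
```

Request:
{"method": "servo_tool", "body": {
  "moves": [
    {"dx": 0.0006, "dy": 0.0028, "dz": -0.0017, "roll": 0, "jaw": 0.15},
    {"dx": 0.0006, "dy": 0.0028, "dz": -0.0019, "roll": 0, "jaw": 0.15},
    {"dx": 0.0005, "dy": 0.0027, "dz": -0.002, "roll": 0, "jaw": 0.15},
    {"dx": 0.0005, "dy": 0.0026, "dz": -0.0021, "roll": 0, "jaw": 0.15},
    {"dx": 0.0005, "dy": 0.0025, "dz": -0.0022, "roll": 0, "jaw": 0.15},
    {"dx": 0, "dy": 0, "dz": 0, "roll": 0, "jaw": 0.15},
    {"dx": 0, "dy": 0, "dz": 0, "roll": 0, "jaw": 0.15},
    {"dx": 0, "dy": 0, "dz": 0, "roll": 0, "jaw": 0.15},
    {"dx": 0, "dy": 0, "dz": 0, "roll": 0, "jaw": 0.15},
    {"dx": 0, "dy": 0, "dz": 0, "roll": 0, "jaw": 0.15}
  ]
}}

```text
t: 38.2
eef_pos: [0.5303, 0.0217, 0.1173]
ee_rot: [-3.138, 0.001, -1.76]
force: [-5.6, -0.1, 17.7]
width: 0.0228
gripper_force: 60.0
```

```bash
python3 -c "
from cloud import *
rep('7',22)
D=np.load('pics/top7.npz')['d']; P=cloud('top',D,22,-100,-60); print(P[:, :].round(0).astype(int).tolist()[:60])"
```

```text
top 50 10 [ -2.  -81.3  56.1] Y -86.0 -74.0
top 60 25 [ -0.6 -80.6  63.8] Y -86.0 -75.0
top 70 18 [ -1.4 -72.5  75.9] Y -76.0 -68.0
top 80 31 [ -1.  -69.8  84.6] Y -73.0 -64.0
top 90 9 [ -0.4 -66.2  92.1] Y -68.0 -64.0
[[-12, -68, 556], [-11, -70, 556], [-11, -72, 555], [-11, -74, 558], [-8, -74, 528], [-4, -75, 491], [0, -75, 447], [0, -77, 447], [-13, -68, 554], [-13, -70, 556], [-13, -72, 555], [-12, -73, 546], [-9, -74, 519], [-5, -74, 475], [-2, -75, 450], [-15, -69, 557], [-15, -71, 555], [-14, -72, 555], [-13, -73, 536], [-9, -74, 501], [-6, -74, 465], [-4, -76, 451], [-17, -69, 559], [-17, -71, 558], [-16, -72, 549], [-13, -73, 520], [-10, -74, 490], [-7, -74, 450], [-6, -76, 452], [-19, -70, 555], [-18, -71, 554], [-17, -72, 537], [-13, -73, 502], [-11, -74, 473], [-9, -75, 449], [-8, -76, 448], [-20, -70, 553], [-19, -71, 541], [-17, -72, 522], [-15, -73, 491], [-12, -73, 458], [-11, -75, 449], [21, -63, 51], [19, -70, 85], [20, -72, 74], [-22, -70, 552], [-20, -71, 527], [-18, -72, 508], [-15, -72, 474], [-13, -73, 447], [-12, -75, 447], [17, -70, 81], [18, -73, 78], [-20, -70, 510], [-18, -71, 484], [-16, -72, 460], [-15, -74, 451], [-6, -71, 328], [14, -68, 78], [14, -71, 83]]
```

The tab now shows outside the cam (Y −81, z 56–64) and the cam is over it, so this throw is properly engaged. I'll continue.

Request:
{"method": "servo_tool", "body": {
  "moves": [
    {"dx": 0.0002, "dy": 0.0012, "dz": -0.0012, "roll": 0, "jaw": 0.15},
    {"dx": 0.0002, "dy": 0.0012, "dz": -0.0012, "roll": 0, "jaw": 0.15},
    {"dx": 0.0003, "dy": 0.0016, "dz": -0.0017, "roll": 0, "jaw": 0.15},
    {"dx": 0.0003, "dy": 0.0016, "dz": -0.0018, "roll": 0, "jaw": 0.15},
    {"dx": 0.0003, "dy": 0.0014, "dz": -0.0019, "roll": 0, "jaw": 0.15},
    {"dx": 0.0003, "dy": 0.0014, "dz": -0.0019, "roll": 0, "jaw": 0.15},
    {"dx": 0.0003, "dy": 0.0013, "dz": -0.002, "roll": 0, "jaw": 0.15},
    {"dx": 0.0003, "dy": 0.0013, "dz": -0.002, "roll": 0, "jaw": 0.15},
    {"dx": 0.0002, "dy": 0.0012, "dz": -0.0021, "roll": 0, "jaw": 0.15},
    {"dx": 0.0002, "dy": 0.0012, "dz": -0.0021, "roll": 0, "jaw": 0.15}
  ]
}}

```text
t: 39.55
eef_pos: [0.5343, 0.0375, 0.1002]
ee_rot: [-3.135, 0.005, -1.76]
force: [-7.5, 8.3, 19.9]
width: 0.0228
gripper_force: 60.0
```

Request:
{"method": "servo_tool", "body": {
  "moves": [
    {"dx": 0.0003, "dy": 0.0014, "dz": -0.0015, "roll": 0, "jaw": 0.15},
    {"dx": 0.0003, "dy": 0.0013, "dz": -0.0016, "roll": 0, "jaw": 0.15},
    {"dx": 0.0002, "dy": 0.0011, "dz": -0.0018, "roll": 0, "jaw": 0.15},
    {"dx": 0.0002, "dy": 0.001, "dz": -0.0018, "roll": 0, "jaw": 0.15},
    {"dx": 0.0002, "dy": 0.0008, "dz": -0.0018, "roll": 0, "jaw": 0.15},
    {"dx": 0.0001, "dy": 0.0006, "dz": -0.0018, "roll": 0, "jaw": 0.15},
    {"dx": 0.0001, "dy": 0.0005, "dz": -0.0018, "roll": 0, "jaw": 0.15},
    {"dx": 0.0001, "dy": 0.0004, "dz": -0.0018, "roll": 0, "jaw": 0.15},
    {"dx": 0, "dy": 0.0002, "dz": -0.0015, "roll": 0, "jaw": 0.15},
    {"dx": 0, "dy": 0, "dz": 0, "roll": 0, "jaw": 0.15}
  ]
}}

```text
t: 40.8
eef_pos: [0.536, 0.0459, 0.0842]
ee_rot: [-3.135, 0.007, -1.76]
force: [-6.6, 15.9, 17.2]
width: 0.0221
gripper_force: 60.1
```

```bash
python3 -c "
from cloud import *
rep('8',22)"
```

```text
top 50 15 [ -0.3 -83.6  57.6] Y -87.0 -80.0
top 60 10 [ -2.1 -81.4  62.7] Y -86.0 -74.0
top 70 34 [ -2.7 -73.5  76.7] Y -79.0 -65.0
top 80 36 [  0.9 -70.   83.2] Y -78.0 -64.0
```

```bash
python3 -c "
from cloud import *
for t in '78':
  D=np.load('pics/top%s.npz'%t)['d']; P=cloud('top',D,10,-95,20); P=P[P[:,2]<150]
  for lo in range(-90,20,6):
    q=P[(P[:,1]>=lo)&(P[:,1]<lo+6)]
    if len(q): print(t,lo,len(q),np.percentile(q[:,2],[10,50,90]).round(0))"
```

```text
7 -90 6 [59. 63. 64.]
7 -84 16 [57. 64. 67.]
7 -78 18 [62. 73. 83.]
7 -72 18 [81. 86. 91.]
7 -66 11 [90. 93. 96.]
8 -90 7 [57. 60. 62.]
8 -84 18 [58. 60. 74.]
8 -78 17 [76. 78. 82.]
8 -72 16 [80. 83. 87.]
8 -66 18 [81. 85. 88.]
8 -60 15 [84. 89. 91.]
8 -54 18 [86. 89. 94.]
8 -48 18 [90. 93. 97.]
8 -42 15 [93. 96. 98.]
8 -36 2 [ 96.  98. 100.]
```

Request:
{"method": "servo_tool", "body": {
  "moves": [
    {"dx": 0, "dy": 0.0003, "dz": -0.0015, "roll": 0, "jaw": 0.15},
    {"dx": 0, "dy": 0.0003, "dz": -0.0015, "roll": 0, "jaw": 0.15},
    {"dx": 0, "dy": 0.0003, "dz": -0.0015, "roll": 0, "jaw": 0.15},
    {"dx": 0, "dy": 0.0003, "dz": -0.0015, "roll": 0, "jaw": 0.15},
    {"dx": 0, "dy": 0, "dz": -0.0015, "roll": 0, "jaw": 0.15},
    {"dx": 0, "dy": 0, "dz": -0.001, "roll": 0, "jaw": 0.15},
    {"dx": 0, "dy": 0, "dz": -0.001, "roll": 0, "jaw": 0.15},
    {"dx": 0, "dy": 0, "dz": -0.0005, "roll": 0, "jaw": 0.15},
    {"dx": 0, "dy": 0, "dz": 0, "roll": 0, "jaw": 0.15},
    {"dx": 0, "dy": 0, "dz": 0, "roll": 0, "jaw": 0.15}
  ]
}}

```text
t: 42.15
eef_pos: [0.5365, 0.0481, 0.0741]
ee_rot: [-3.134, 0.008, -1.76]
force: [-6.1, 20.2, 14.8]
width: 0.0223
gripper_force: 60.1
```

```bash
cat > prof.py <<'E'
from cloud import *
import sys
t=sys.argv[1]; a,D=save('top','top'+t); P=cloud('top',D,10,-110,50); P=P[P[:,2]<165]
print(get_state()['eef_pos'])
for lo in range(-110,50,8):
    q=P[(P[:,1]>=lo)&(P[:,1]<lo+8)]
    if len(q): print(lo,len(q),np.percentile(q[:,2],[10,50,90]).round(0),end=' | ')
E
python3 prof.py 9
```

```text
[0.53650836 0.04809675 0.07413942]
-94 3 [54. 55. 60.] | -86 22 [55. 63. 74.] | -78 24 [74. 78. 83.] | -70 22 [78. 83. 88.] | -62 23 [83. 86. 89.] | -54 22 [83. 88. 90.] | -46 22 [87. 91. 93.] | -38 10 [91. 93. 96.] |
```

Request:
{"method": "servo_tool", "body": {
  "moves": [
    {"dx": 0, "dy": -0.001, "dz": 0, "roll": 0, "jaw": 0.15},
    {"dx": 0, "dy": 0, "dz": 0, "roll": 0, "jaw": 0.45},
    {"dx": 0, "dy": 0, "dz": 0, "roll": 0, "jaw": 0.45},
    {"dx": 0, "dy": 0, "dz": 0.015, "roll": 0, "jaw": 0.45},
    {"dx": 0, "dy": 0, "dz": 0.025, "roll": 0, "jaw": 0.45},
    {"dx": 0, "dy": 0, "dz": 0.03, "roll": 0, "jaw": 0.3},
    {"dx": 0, "dy": 0, "dz": 0, "roll": 0, "jaw": 0.1},
    {"dx": 0, "dy": 0, "dz": 0, "roll": 0, "jaw": 0},
    {"dx": 0, "dy": 0, "dz": 0, "roll": 0, "jaw": 0},
    {"dx": 0, "dy": 0, "dz": 0, "roll": 0, "jaw": 0}
  ],
  "newtons": 20
}}

```text
t: 43.45
eef_pos: [0.5326, 0.0418, 0.1402]
ee_rot: [3.141, -0.001, -1.762]
force: [0.4, -0.6, -0.6]
width: 0.0007
gripper_force: 0.0
```

```bash
python3 prof.py 10
```

```text
[0.53264996 0.04182423 0.14023151]
-94 3 [57. 61. 62.] | -86 21 [55. 62. 74.] | -78 24 [73. 79. 83.] | -70 22 [80. 84. 86.] | -62 23 [84. 86. 88.] | -54 23 [86. 88. 91.] | -46 21 [89. 90. 94.] | -38 2 [84. 85. 86.] |
```

Request:
{"method": "servo_tool", "body": {
  "moves": [
    {"dx": -0.0005, "dy": -0.002, "dz": -0.012, "roll": 0, "jaw": 0},
    {"dx": 0, "dy": 0, "dz": -0.012, "roll": 0, "jaw": 0},
    {"dx": 0, "dy": 0, "dz": -0.008, "roll": 0, "jaw": 0},
    {"dx": 0, "dy": 0, "dz": -0.004, "roll": 0, "jaw": 0},
    {"dx": 0, "dy": 0, "dz": -0.003, "roll": 0, "jaw": 0},
    {"dx": 0, "dy": 0, "dz": -0.003, "roll": 0, "jaw": 0},
    {"dx": 0, "dy": 0, "dz": -0.003, "roll": 0, "jaw": 0},
    {"dx": 0, "dy": 0, "dz": -0.003, "roll": 0, "jaw": 0},
    {"dx": 0, "dy": 0, "dz": -0.003, "roll": 0, "jaw": 0},
    {"dx": 0, "dy": 0, "dz": -0.002, "roll": 0, "jaw": 0}
  ]
}}

```text
t: 44.75
eef_pos: [0.5338, 0.041, 0.0887]
ee_rot: [-3.139, 0.002, -1.761]
force: [0.5, 3.6, 4.3]
width: 0.0005
gripper_force: 2.4
```

Request:
{"method": "servo_tool", "body": {
  "moves": [
    {"dx": 0, "dy": 0, "dz": -0.001, "roll": 0, "jaw": 0},
    {"dx": 0, "dy": 0, "dz": -0.001, "roll": 0, "jaw": 0},
    {"dx": 0, "dy": 0, "dz": -0.001, "roll": 0, "jaw": 0},
    {"dx": 0, "dy": 0, "dz": -0.001, "roll": 0, "jaw": 0},
    {"dx": 0, "dy": 0, "dz": -0.001, "roll": 0, "jaw": 0},
    {"dx": 0, "dy": 0, "dz": -0.001, "roll": 0, "jaw": 0},
    {"dx": 0, "dy": 0, "dz": -0.001, "roll": 0, "jaw": 0},
    {"dx": 0, "dy": 0, "dz": -0.001, "roll": 0, "jaw": 0},
    {"dx": 0, "dy": 0, "dz": 0, "roll": 0, "jaw": 0},
    {"dx": 0, "dy": 0, "dz": 0, "roll": 0, "jaw": 0}
  ]
}}

```text
t: 46.0
eef_pos: [0.5332, 0.0403, 0.0808]
ee_rot: [-3.14, 0.001, -1.761]
force: [-0.5, 4.3, 11.6]
width: 0.0002
gripper_force: 5.9
```

Request:
{"method": "servo_tool", "body": {
  "moves": [
    {"dx": 0, "dy": 0, "dz": -0.001, "roll": 0, "jaw": 0},
    {"dx": 0, "dy": 0, "dz": -0.001, "roll": 0, "jaw": 0},
    {"dx": 0, "dy": 0, "dz": -0.001, "roll": 0, "jaw": 0},
    {"dx": 0, "dy": 0, "dz": 0, "roll": 0, "jaw": 0},
    {"dx": 0, "dy": 0, "dz": 0.01, "roll": 0, "jaw": 0},
    {"dx": 0, "dy": 0, "dz": 0.03, "roll": 0, "jaw": 0},
    {"dx": 0, "dy": 0.02, "dz": 0.05, "roll": 0, "jaw": 0},
    {"dx": 0, "dy": 0.05, "dz": 0.05, "roll": 0, "jaw": 0},
    {"dx": 0, "dy": 0.055, "dz": 0.02, "roll": 0, "jaw": 0.2},
    {"dx": 0, "dy": 0.055, "dz": 0, "roll": 0, "jaw": 0.3}
  ]
}}

```text
t: 47.25
eef_pos: [0.5321, 0.215, 0.2323]
ee_rot: [-3.141, 0.0, -1.763]
force: [0.8, 0.0, -0.7]
width: 0.0151
gripper_force: 0.0
```

Request:
{"method": "servo_tool", "body": {
  "moves": [
    {"dx": 0, "dy": 0.04, "dz": 0, "roll": 0, "jaw": 0.5},
    {"dx": 0, "dy": 0.03, "dz": 0, "roll": 0, "jaw": 0.5},
    {"dx": 0, "dy": 0.02, "dz": 0, "roll": 0, "jaw": 0.5},
    {"dx": 0, "dy": 0, "dz": 0, "roll": 0, "jaw": 0.5},
    {"dx": 0, "dy": 0, "dz": 0, "roll": 0, "jaw": 0.5},
    {"dx": 0, "dy": 0, "dz": 0, "roll": 0, "jaw": 0.5},
    {"dx": 0, "dy": 0, "dz": 0, "roll": 0, "jaw": 0.5},
    {"dx": 0, "dy": 0, "dz": 0, "roll": 0, "jaw": 0.5},
    {"dx": 0, "dy": 0, "dz": 0, "roll": 0, "jaw": 0.5},
    {"dx": 0, "dy": 0, "dz": 0, "roll": 0, "jaw": 0.5}
  ]
}}

```text
t: 48.5
eef_pos: [0.5324, 0.3041, 0.231]
ee_rot: [-3.142, -0.0, -1.762]
force: [-0.6, 0.6, -0.3]
width: 0.0441
gripper_force: 0.0
```

```bash
python3 prof.py 11; python3 - <<'E'
from h import *
a=np.load("pics/top11.npz")["a"]; b,e=save("side","side11")
A=cv2.resize(a[160:320,210:370],(400,400),interpolation=cv2.INTER_CUBIC)
B=cv2.resize(b[220:340,270:390],(400,400),interpolation=cv2.INTER_CUBIC)
cv2.imwrite("pics/final.png",np.hstack([A,B])[:,:,::-1])
E
```

```text
[0.53237807 0.30420041 0.23093638]
-94 3 [53. 59. 59.] | -86 23 [58. 71. 79.] | -78 22 [77. 81. 84.] | -70 21 [78. 82. 84.] | -62 22 [79. 82. 84.] | -54 22 [79. 82. 86.] | -46 20 [79. 83. 87.] | -38 24 [79. 83. 86.] | -30 22 [80. 83. 88.] | -22 21 [80. 82. 86.] | -14 22 [80. 84. 87.] | -6 22 [80. 83. 88.] | 2 21 [83. 85. 90.] | 10 18 [71. 74. 87.] | 18 22 [67. 71. 75.] | 26 20 [68. 71. 74.] | 34 21 [67. 71. 75.] | 42 21 [67. 72. 74.] |
```

View pics/final.png

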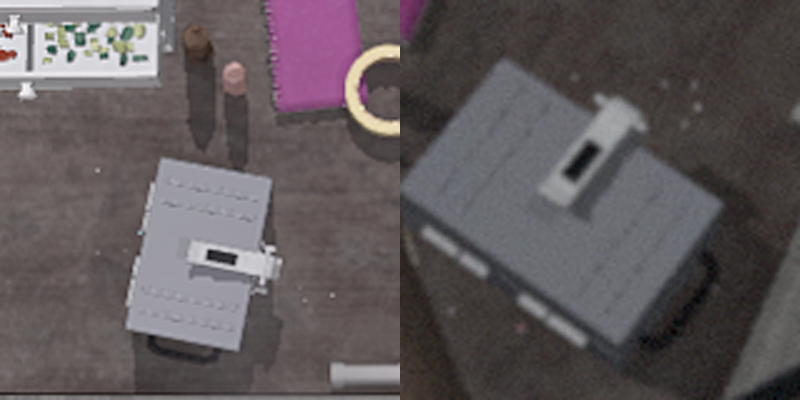

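The lever lies flat across the lid (top crop (190–280, 240–280)) with its upper face level at about 82 mm. The lid top is at 71 mm, and the two standing points behind the case have not moved.

```bash
python3 -c "
from station import *
print(job_done())"
```

```text
the job is handed in; nothing more can be done
None
```

The crystal is packed in the cradle, the case is shut with the lever lying flat across the lid, and the job was handed in at about 48.5 s with the gripper clear; the first throw of the lever did not catch and sprang back, so I threw it a second time.

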